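# Close the lace-maker's boxes

### The arm

A 7-joint arm with a two-finger parallel gripper is mounted at the origin on the work surface. World frame = base frame: x ahead of the robot, y to its left, z up, the work surface at z = 0. Lengths are in m, angles in rad, forces in N, time in s.
With the tool pointing down it reaches from about 0.425 to 0.825 m from the base axis. Payload 3.6 kg.
Tool frame: the origin (TCP) lies on the centre line of the jaws, within the pads' length; the fingertips stand 22 mm ahead of it and the grasp point (between the pads) lies 3 mm ahead of it; z points along the fingers, y is the line along which they close (so a half turn about z gives the same grasp; the last joint's range is limited). The gripper opens to 93 mm and grips with 3 to 60 N. Pads are 15 mm wide; open, the fingers measure 128 mm over their backs; the gripper's body (75 mm by 188 mm) begins 65 mm behind the grasp point.
Start: joints at [-1.228, 0.615, -0.013, 1.423, 0.008, 1.103, -0.04], TCP at [0.235, 0.606, 0.202] pointing down, gripper open.
Joint ranges: [-3.12, 3.12], [-0.3, 2.06], [-1.34, 1.32], [0.26, 2.42], [-1.36, 4.5], [0.01, 1.98], [-2.84, 2.84]. Speed limits (rad/s): [2.79, 2.79, 3.14, 3.14, 3.14, 3.14, 3.14].

### API

Orientations are given as a 3x3 rotation matrix whose columns are the frame's x, y, z axes.
In Python, from cell import r, cams, ticket gives the robot as it stands.
- The arm moves only by the tool send_rows, never from a script. Its argument "targets" is one flat list of numbers, 7 for each row, row after row: the shift along the tool's x, y, z in units of 25 mm (1.0 is 25 mm), then the turn, a rotation vector about the tool's x, y, z in units of 6 degrees (1.0 is 6 degrees), then the opening, from -1 (shut) to 1 (fully open). In form: [tx, ty, tz, rx, ry, rz, claw, tx, ty, tz, rx, ry, rz, claw, ...]. A call has 1 to 12 rows; each row shifts and turns the commanded pose from where the row before left it, along the tool's axes as they then stand; what a row does not reach is not made up. A row lasts 1/12 s, in which the tool goes at most 41.7 mm and 7.16 degrees, less where a joint would pass 70% of its speed; a pose out of reach is approached as far as the arm can. A call is refused whole if a number of a shift passes 1 or a number of a turn 1, either way. A call with a gripper value outside its range is refused whole. The fingers move at their own pace and stop on an object; "newtons" is the grip in N (left out, the last holds). Time passes only in rows, so rows that do not move let the fingers close. It gives the time, the measured TCP pose, the force, the opening and the grip force at its end, in the units of the state.
- r.sense(): the state, without advancing time (a new reading comes with each control period).
- cams.grab_frame(name): name is "side" or "top" or "wrist"; returns (picture, depth): 480x640x3 uint8, red, green, blue; 480x640 float32, m along the optical axis (not along the pixel's ray), 0 where there is no reading.
- cams.get_calibration(name): a dict with "K" (3x3 intrinsics, pixels), "distortion" ([k1, k2, p1, p2, k3] as OpenCV has them; the pictures are not rectified), "cam_to_world" (4x4, takes a point from camera to world coordinates). Camera axes: x right, y up, looking along -z (the intrinsics and any distortion apply to the point x, -y, -z); pixel columns grow to the right and rows downward; lengths in m; the calibration is good to about 2 mm. A picture is of the moment at which its call begins: read the wrist's pose just before it. get_calibration takes no time and is no camera call; for the wrist camera it gives the pose at the moment of the call.
- ticket.hand_in(): hands the job in; it is judged then, once.
The state is a dict: "clock": time; "qpos": joint angles; "qvel": joint speeds; "joint_efforts": joint torques, N m; "tcp_pos": TCP position; "ee_rot": TCP orientation; "ft_force": force on the tool from outside, world axes, zero at the start; "moment": the same for the moment, N m; "finger_gap": finger opening in m; "gripper_force": force on a finger pad.
Only numpy, scipy, OpenCV 4.12 (cv2) and the standard library are available. Lean on these libraries where they do the work, as an engineer would, in place of code of your own. Each camera call takes 0.05 s, during which the arm holds its last target. There are 200 camera calls.

### The job

The lace class is over: close the four open wooden boxes by putting on each the lid that fits it, so that every lid sits level and fully home with its rim down all round. Set the lids down rather than dropping them, leave the boxes standing where they are, and do not disturb the phone or the ball of red thread.

Things in the scene. Friction and masses are not known exactly. Their poses are not given: they have to be found in the camera images.
- large_round_lid: Dark wooden lid, for the large round box: a disc 100 mm across, 75 g, lying upright on its plug: panel 6 mm thick, under it a bevelled plug 8 mm deep, 78 mm across (70 mm at its foot). On top at the centre a pale round knob 21 mm across, 14 to 40 mm above the origin (lowest 6 mm a narrower neck). Origin: centre of the plug's underside, z up.
- small_round_lid: Dark wooden lid, for the small round box: a disc 70 mm across, 40 g, lying upright on its plug: panel 6 mm thick, under it a bevelled plug 8 mm deep, 48 mm across (40 mm at its foot). On top at the centre a pale round knob 21 mm across, 14 to 40 mm above the origin (lowest 6 mm a narrower neck). Origin: centre of the plug's underside, z up.
- square_lid: Dark wooden lid, square, 88 x 88 mm, 70 g, lying upright on its plug: panel 6 mm thick, under it a bevelled plug 8 mm deep, 66 x 66 mm (60 x 60 mm at its foot). On top at the centre a pale square knob 20 x 20 mm with its faces parallel to the lid's edges, 14 to 40 mm above the origin (lowest 6 mm a narrower neck). Origin: centre of the plug's underside, z up; x and y run along the edges.
- oblong_lid: Dark wooden lid, oblong, 120 x 68 mm, 75 g, lying upright on its plug: panel 6 mm thick, under it a bevelled plug 8 mm deep, 98 x 46 mm (92 x 40 mm at its foot). On top at the centre a pale bar handle 44 mm long (along the length), 14 mm thick, 14 to 40 mm above the origin (lowest 6 mm a narrower neck). Origin: centre of the plug's underside, z up; x along the length.
- large_round_box: Dark wooden open box, 96 mm across (inside 88 mm), 45 mm high, walls 4 mm, holding a flat ball of white cotton; stands loose on the table, 320 g. Origin: centre of its underside, z up. With its lid fully on, the lid's origin is 37 mm above this one; the plug has about 5 mm play on each side.
- small_round_box: Dark wooden open box, 66 mm across (inside 58 mm), 38 mm high, walls 4 mm, holding glass-headed pins; stands loose on the table, 200 g. Origin: centre of its underside, z up. With its lid fully on, the lid's origin is 30 mm above this one; the plug has about 5 mm play on each side.
- square_box: Dark wooden open box, 84 x 84 mm (inside 76 x 76 mm), 42 mm high, walls 4 mm, holding four small reels; stands loose on the table, 300 g. Origin: centre of its underside, z up; x and y run along the sides; its lid fits in any quarter turn. With its lid fully on, the lid's origin is 34 mm above this one; the plug has about 5 mm play on each side.
- oblong_box: Dark wooden open box, 116 x 64 mm (inside 108 x 56 mm), 40 mm high, walls 4 mm, holding lace bobbins; stands loose on the table, 300 g. Origin: centre of its underside, z up; x runs along the length; its lid fits either way round. With its lid fully on, the lid's origin is 32 mm above this one; the plug has about 5 mm play on each side.
- phone: Black phone lying flat, 150 x 72 x 9 mm. Not part of the work. Origin: centre of its underside, x along its length.
- thread_ball: Ball of red thread on a cardboard core, 68 mm across and 54 mm high, standing on its end. Not part of the work. Origin: centre of its underside.
There are look-alikes about, which are no part of the job. Leave any turquoise or yellow look-alike of the large_round_lid alone.

How it is judged:
At the end, for the whole second after the job is handed in: Each of the four lids is on its own box: centred within 9 mm, fully home (its height within 3 mm of seated), lid and box level within 0.06 rad, and at rest (horizontal distance between large_round_lid and large_round_box below 0.009 m and z of large_round_lid in the frame of large_round_box between 0.034 and 0.04 m and angle between each of large_round_lid, large_round_box, small_round_lid, small_round_box, square_lid, square_box, oblong_lid, oblong_box's own z axis and vertical below 0.06 rad and linear speed of each of large_round_lid, large_round_box, small_round_lid, small_round_box, square_lid, square_box, oblong_lid, oblong_box below 0.02 m/s and horizontal distance between small_round_lid and small_round_box below 0.009 m and z of small_round_lid in the frame of small_round_box between 0.027 and 0.033 m and horizontal distance between square_lid and square_box below 0.009 m and z of square_lid in the frame of square_box between 0.031 and 0.037 m and horizontal distance between oblong_lid and oblong_box below 0.009 m and z of oblong_lid in the frame of oblong_box between 0.029 and 0.035 m); the robot touches nothing.
It fails at once if a lid is dropped (falls free through more than about 30 mm) ((linear speed of large_round_lid above 0.8 m/s and contact force between large_round_lid and anything else below 0.05 N) or (linear speed of small_round_lid above 0.8 m/s and contact force between small_round_lid and anything else below 0.05 N) or (linear speed of square_lid above 0.8 m/s and contact force between square_lid and anything else below 0.05 N) or (linear speed of oblong_lid above 0.8 m/s and contact force between oblong_lid and anything else below 0.05 N)).
It fails at once if a box is pushed more than 50 mm from its place (distance of any of large_round_box, small_round_box, square_box, oblong_box from where it was at the start of the episode above 0.05 m).
It fails at once if the phone or the ball of red thread is moved more than 30 mm (distance of any of phone, thread_ball from where it was at the start of the episode above 0.03 m).
It also fails if it takes over 106 s, if anything falls off the work surface, if the arm or the gripper's body presses on something with over 40 N, if the wrist force passes 120 N, or if a joint passes its speed limit or range.

## Working session

There is one attempt and no reset: what is moved stays moved. The work goes in short steps, Python scripts to look and compute and a tool call to move; the robot and the scene stay as the last step left them, time stands still between calls to the robot, and variables do not carry over. Pictures are saved under pics/ and viewed, at most 14 in all, crops included, and the job is handed in when it is done.

Besides the shell and the picture viewer there is one more tool, called after "Emit:" as name(argument=value, ...) on one line, values as JSON. send_rows: Moves the arm, as the interface text tells. Its arguments: {"type":"object","properties":{"targets":{"type":"array","items":{"type":"number"}},"newtons":{"type":"number"}},"required":["targets"]}

```bash
ls; mkdir -p pics; python3 - <<'E'
from cell import r,cams,ticket
import cv2,numpy as np
s=r.sense();print(s)
for n in("top","side"):
    p,d=cams.grab_frame(n);cv2.imwrite(f"pics/{n}0.png",p[:,:,::-1]);np.save(f"pics/{n}0.npy",d)
    c=cams.get_calibration(n);print(n,c)
    print((d>0).mean(),d.max())
E
```

```text
pics
{'clock': 0.0, 'qpos': array([-1.22750558,  0.61589893, -0.01264491,  1.42485736,  0.00810053,
        1.10340101, -0.04036394]), 'qvel': array([-7.02664359e-04, -3.36786867e-05,  2.23700281e-03,  3.07614849e-04,
        1.65124399e-03, -1.00254771e-03,  2.70900567e-04]), 'joint_efforts': array([ 1.31160073e-04, -4.58934867e+01,  2.09204913e-01, -1.65743136e+01,
       -6.10121526e-02,  2.02861248e-02,  2.22394879e-04]), 'tcp_pos': array([0.23460474, 0.60530854, 0.20120808]), 'ee_rot': array([[-9.32448474e-01,  3.61301883e-01, -8.90608267e-04],
       [ 3.61302981e-01,  9.32445508e-01, -2.35174848e-03],
       [-1.92474750e-05, -2.51466370e-03, -9.99996838e-01]]), 'ft_force': array([-0.81568216,  0.01182744,  0.35247887]), 'moment': array([ 0.00791663,  0.01804279, -0.04782108]), 'gripper_force': 0.0, 'finger_gap': 0.0927102393248424}
top {'K': array([[507.61902506,   0.        , 317.50199613],
       [  0.        , 507.61902506, 242.64556696],
       [  0.        ,   0.        ,   1.        ]]), 'distortion': array([-0.01461572,  0.        ,  0.        ,  0.        ,  0.        ]), 'cam_to_world': array([[-0.02592271,  0.98154603, -0.18946083,  0.31386393],
       [-0.99966207, -0.02582026,  0.00300946, -0.05688991],
       [-0.001938  ,  0.18947481,  0.98188367,  1.27676325],
       [ 0.        ,  0.        ,  0.        ,  1.        ]])}
0.99599609375 2.2789702
side {'K': array([[591.60253409,   0.        , 318.60462519],
       [  0.        , 591.60253409, 238.23268797],
       [  0.        ,   0.        ,   1.        ]]), 'distortion': array([-0.15670639,  0.        ,  0.        ,  0.        ,  0.        ]), 'cam_to_world': array([[-0.996835  ,  0.05223617, -0.05992803,  0.4219962 ],
       [-0.0791816 , -0.58515822,  0.80704407,  1.28323761],
       [ 0.00708951,  0.80923497,  0.58744234,  1.02409319],
       [ 0.        ,  0.        ,  0.        ,  1.        ]])}
0.9903678385416667 3.9999862
```

View pics/top0.png

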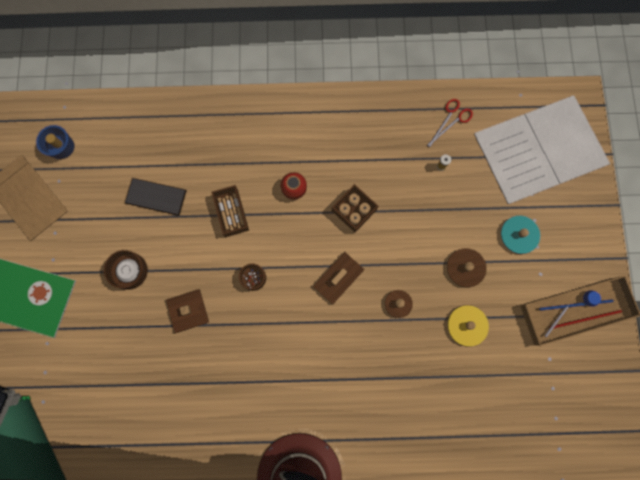

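View pics/side0.png

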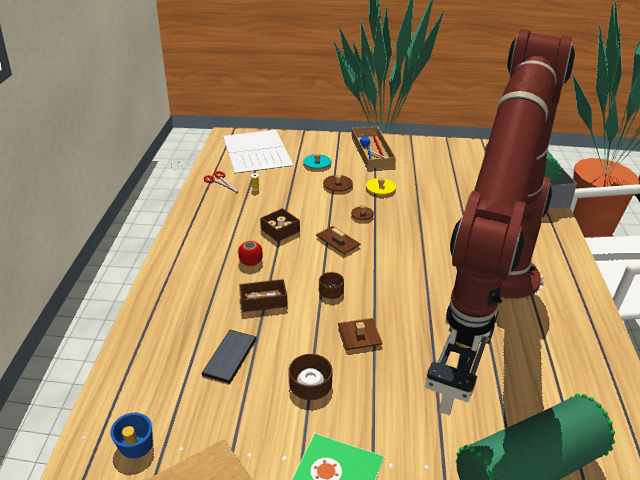

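The top view shows these things, by pixel:
- **Lids:** large brown round (466,268), small round (398,304), oblong (338,278), square (187,311).
- **Look-alikes:** turquoise (521,235), yellow (468,325), and a blue pot (55,142).
- **Boxes:** large round (126,270), small round (252,277), oblong (230,211), square (354,209).
- **Not to be disturbed:** phone (155,196), thread ball (293,186).

Next I'll measure them from both cameras.

```bash
cat > h.py <<'E'
import numpy as np, cv2
def unproject(c,uv,depth):
    """pixels + optical-axis depth -> world points"""
    uv=np.asarray(uv,float).reshape(-1,1,2)
    n=cv2.undistortPoints(uv,c["K"],np.array(c["distortion"])).reshape(-1,2)
    d=np.asarray(depth).reshape(-1,1)
    P=np.c_[n[:,:1]*d,-n[:,1:]*d,-d*np.ones((len(n),1))]
    M=c["cam_to_world"]; return P@M[:3,:3].T+M[:3,3]
def onplane(c,uv,z):
    """cast rays of pixels onto plane z"""
    P=unproject(c,uv,np.ones(len(uv))); o=c["cam_to_world"][:3,3]
    return o+(P-o)*((z-o[2])/(P[:,2]-o[2]))[:,None]
def project(c,P):
    M=np.linalg.inv(c["cam_to_world"]); q=np.atleast_2d(P)@M[:3,:3].T+M[:3,3]
    q=q*[1,-1,-1]
    return cv2.projectPoints(q,np.zeros(3),np.zeros(3),c["K"],np.array(c["distortion"]))[0].reshape(-1,2)
def cloud(c,d):
    v,u=np.mgrid[:480,:640]; P=unproject(c,np.c_[u.ravel(),v.ravel()],d.ravel()).reshape(480,640,3)
    P[d==0]=np.nan; return P
TOP={"Lbox":(126,270),"Sbox":(252,277),"Obox":(230,211),"Qbox":(354,209),"Llid":(466,268),"Slid":(398,304),"Olid":(338,278),"Qlid":(187,311),"phone":(155,196),"ball":(293,186),"teal":(521,235),"yellow":(468,325)}
E
python3 - <<'E'
from cell import r,cams
from h import *
np.set_printoptions(precision=4,suppress=True)
C={n:cams.get_calibration(n) for n in("top","side")}
W={n:cloud(C[n],np.load(f"pics/{n}0.npy")) for n in C}
for k,(u,v) in TOP.items():
    g=onplane(C["top"],[(u,v)],0.03)[0]
    for n in C:
        P=W[n].reshape(-1,3); m=np.hypot(*(P[:,:2]-g[:2]).T)<.078
        if k=="phone": m=np.hypot(*(P[:,:2]-g[:2]).T)<.1
        q=P[m&(P[:,2]>.006)]; tab=P[m&(abs(P[:,2])<.006)]
        if len(q)<5: print(k,n,"few");continue
        zt=np.percentile(q[:,2],97)
        t=q[q[:,2]>zt-.008]
        rc=cv2.minAreaRect(q[:,:2].astype(np.float32)*1000)
        print(k,n,"table",np.median(tab[:,2]).round(4),"ztop",zt.round(4),"top pts",len(t),"c",t[:,:2].mean(0),"mid",(t[:,:2].min(0)+t[:,:2].max(0))/2,"ext",np.ptp(t[:,:2],axis=0),"rect",np.round(rc[0]),np.round(rc[1]),round(rc[2]), "R",np.hypot(*g[:2]).round(3))
E
```

```text
Lbox top table 0.0001 ztop 0.0469 top pts 241 c [0.5001 0.4195] mid [0.4993 0.4202] ext [0.0942 0.0952] rect [496. 425.] [101. 137.] 6 R 0.649
Lbox side table 0.0006 ztop 0.0468 top pts 352 c [0.5015 0.427 ] mid [0.502  0.4248] ext [0.0957 0.0983] rect [490. 424.] [131. 100.] 2 R 0.649
Sbox top table 0.0004 ztop 0.0411 top pts 144 c [0.4741 0.1036] mid [0.4742 0.1046] ext [0.0649 0.0649] rect [461. 104.] [123. 115.] 27 R 0.483
Sbox side table -0.0 ztop 0.0399 top pts 150 c [0.477  0.1103] mid [0.4761 0.1098] ext [0.0629 0.0737] rect [466.  94.] [106.  68.] 58 R 0.483
Obox top table 0.0004 ztop 0.0427 top pts 249 c [0.6424 0.1608] mid [0.645  0.1602] ext [0.1252 0.0918] rect [646. 157.] [125. 138.] 70 R 0.661
Obox side table 0.0011 ztop 0.0415 top pts 316 c [0.6471 0.1664] mid [0.6476 0.1646] ext [0.1259 0.0946] rect [647. 179.] [123. 102.] 16 R 0.661
Qbox top table 0.001 ztop 0.0453 top pts 240 c [ 0.6444 -0.1561] mid [ 0.6437 -0.1574] ext [0.1144 0.1159] rect [ 639. -156.] [126. 137.] 30 R 0.657
Qbox side table 0.0005 ztop 0.0438 top pts 221 c [ 0.6458 -0.1497] mid [ 0.6456 -0.1513]
[... 1734 characters left out ...]
 c [0.7073 0.0067] mid [0.7068 0.0051] ext [0.0539 0.0572] rect [692.  13.] [118. 104.] 18 R 0.704
teal top table 0.0012 ztop 0.0378 top pts 57 c [ 0.5657 -0.5756] mid [ 0.5667 -0.576 ] ext [0.0209 0.0191] rect [ 561. -575.] [145. 144.] 44 R 0.801
teal side table 0.0003 ztop 0.0388 top pts 22 c [ 0.5691 -0.5692] mid [ 0.5693 -0.5703] ext [0.0189 0.025 ] rect [ 561. -572.] [139. 113.] 16 R 0.801
yellow top table 0.0009 ztop 0.0387 top pts 66 c [ 0.3407 -0.4248] mid [ 0.341  -0.4262] ext [0.0194 0.0212] rect [ 345. -422.] [139. 145.] 32 R 0.542
yellow side table -0.0001 ztop 0.0381 top pts 28 c [ 0.3425 -0.4171] mid [ 0.343  -0.4173] ext [0.02   0.0284] rect [ 335. -424.] [115. 120.] 7 R 0.542
```

```bash
python3 - <<'E'
from cell import r,cams
from h import *
np.set_printoptions(precision=4,suppress=True)
c=cams.get_calibration("wrist");s=r.sense()
T=np.eye(4);T[:3,:3]=s["ee_rot"];T[:3,3]=s["tcp_pos"]
print(c["K"],c["distortion"]);print(np.linalg.inv(T)@c["cam_to_world"])
print(onplane(c,[(0,0),(639,0),(639,479),(0,479),(320,240)],0))
E
```

```text
[[409.9216   0.     317.56  ]
 [  0.     409.9216 237.0266]
 [  0.       0.       1.    ]] [0.0289 0.     0.     0.     0.    ]
[[-0.0005  0.9625  0.2714  0.0747]
 [ 1.      0.0007 -0.0006 -0.0006]
 [-0.0007  0.2714 -0.9625 -0.1816]
 [ 0.      0.      0.      1.    ]]
[[-0.016   0.4234  0.    ]
 [ 0.1729  0.9096 -0.    ]
 [ 0.6605  0.8278  0.    ]
 [ 0.4007  0.1549  0.    ]
 [ 0.2691  0.5937  0.    ]]
```

Emit:
send_rows(targets=[0,0,0,0,0,-1,0,0,0,0,0,0,-1,0,0,0,0,0,0,-1,0,0,0,0,0,0,-0.53,0])

```text
clock: 0.43
tcp_pos: [0.2348, 0.6056, 0.2016]
ee_rot: [[-1.0, -0.004, -0.001], [-0.004, 1.0, -0.001], [0.001, -0.001, -1.0]]
ft_force: [-0.3, 0.1, -0.6]
finger_gap: 0.0707
gripper_force: 0.0
```

Emit:
send_rows(targets=[-0.8,-1,0,0,0,0,0,-0.8,-1,0,0,0,0,0,-0.8,-1,0,0,0,0,0,-0.8,-1,0,0,0,0,0,-0.8,-1,0,0,0,0,0,-0.8,-1,0,0,0,0,0,-0.8,-1,0,0,0,0,0,-0.8,-1,0,0,0,0,0,-0.8,-1,0,0,0,0,0,-0.8,-1,0,0,0,0,0,-0.8,-1,0,0,0,0,0,-0.6,-1,0,0,0,0,0])

```text
clock: 1.43
tcp_pos: [0.4713, 0.3041, 0.2019]
ee_rot: [[-1.0, 0.001, 0.0], [0.001, 1.0, -0.001], [-0.0, -0.001, -1.0]]
ft_force: [0.4, -0.4, -0.3]
finger_gap: 0.0466
gripper_force: 0.0
```

Emit:
send_rows(targets=[0,0,0,0,0,0,0,0,0,0,0,0,0,0])

```text
clock: 1.6
tcp_pos: [0.4709, 0.3037, 0.2019]
ee_rot: [[-1.0, 0.005, -0.001], [0.005, 1.0, -0.001], [0.001, -0.001, -1.0]]
ft_force: [-1.2, -0.6, -0.9]
finger_gap: 0.0465
gripper_force: 0.0
```

```bash
cat > snap.py <<'E'
import sys,pickle
from cell import r,cams
from h import *
n=sys.argv[1]; c=cams.get_calibration("wrist"); p,d=cams.grab_frame("wrist")
cv2.imwrite(f"pics/{n}.png",p[:,:,::-1]); pickle.dump((c,p,d),open(f"pics/{n}.pkl","wb"))
s=r.sense();print(n,s["clock"],s["tcp_pos"].round(4),abs(s["qvel"]).max().round(4))
E
python3 snap.py w1
```

```text
w1 1.65 [0.4696 0.3059 0.202 ] 0.0369
```

Emit:
send_rows(targets=[0,-1,0,0,0,0,0,0,-1,0,0,0,0,0,0,-1,0,0,0,0,0,0,-1,0,0,0,0,0,0,-1,0,0,0,0,0,0,-1,0,0,0,0,0,0,0,0,0,0,0,0,0,0,0,0,0,0,0])

```text
clock: 2.32
tcp_pos: [0.4693, 0.1566, 0.2024]
ee_rot: [[-1.0, -0.0, -0.0], [-0.0, 1.0, 0.001], [0.0, 0.001, -1.0]]
ft_force: [0.9, 0.6, 0.3]
finger_gap: 0.0466
gripper_force: 0.0
```

```bash
python3 snap.py w2
```

```text
w2 2.3667 [0.4693 0.158  0.2024] 0.0176
```

Emit:
send_rows(targets=[0,-1,0,0,0,0,0,0,-1,0,0,0,0,0,0,-1,0,0,0,0,0,0,-1,0,0,0,0,0,0,-1,0,0,0,0,0,0,-1,0,0,0,0,0,0,0,0,0,0,0,0,0,0,0,0,0,0,0])

```text
clock: 3.03
tcp_pos: [0.4702, 0.0071, 0.2023]
ee_rot: [[-1.0, -0.0, 0.0], [-0.0, 1.0, 0.001], [-0.0, 0.001, -1.0]]
ft_force: [1.0, 1.1, -0.1]
finger_gap: 0.0465
gripper_force: 0.0
```

```bash
python3 snap.py w3
```

```text
w3 3.0833 [0.4702 0.0083 0.2023] 0.0172
```

Emit:
send_rows(targets=[0,-1,0,0,0,0,0,0,-1,0,0,0,0,0,0,-1,0,0,0,0,0,0,-1,0,0,0,0,0,0,-1,0,0,0,0,0,0,-1,0,0,0,0,0,0,0,0,0,0,0,0,0,0,0,0,0,0,0])

```text
clock: 3.75
tcp_pos: [0.4706, -0.1428, 0.2022]
ee_rot: [[-1.0, -0.001, 0.0], [-0.001, 1.0, 0.001], [-0.0, 0.001, -1.0]]
ft_force: [0.0, 0.9, -0.4]
finger_gap: 0.0467
gripper_force: 0.0
```

```bash
python3 snap.py w4
```

```text
w4 3.8 [ 0.4706 -0.1415  0.2022] 0.0163
```

Emit:
send_rows(targets=[0,-1,0,0,0,0,0,0,-1,0,0,0,0,0,0,-1,0,0,0,0,0,0,-1,0,0,0,0,0,0,-1,0,0,0,0,0,0,-1,0,0,0,0,0,0,0,0,0,0,0,0,0,0,0,0,0,0,0])

```text
clock: 4.47
tcp_pos: [0.4707, -0.2926, 0.202]
ee_rot: [[-1.0, -0.001, 0.0], [-0.001, 1.0, 0.001], [-0.0, 0.001, -1.0]]
ft_force: [-0.1, 1.2, 0.3]
finger_gap: 0.0462
gripper_force: 0.0
```

```bash
python3 snap.py w5; python3 -c "
import cv2,numpy as np
a=[cv2.resize(cv2.imread(f'pics/w{i}.png'),(400,300)) for i in (1,2,4,5)]
cv2.imwrite('pics/m1.png',np.vstack([np.hstack(a[:2]),np.hstack(a[2:])]))"
```

```text
w5 4.5167 [ 0.471  -0.2912  0.2021] 0.0169
```

View pics/m1.png

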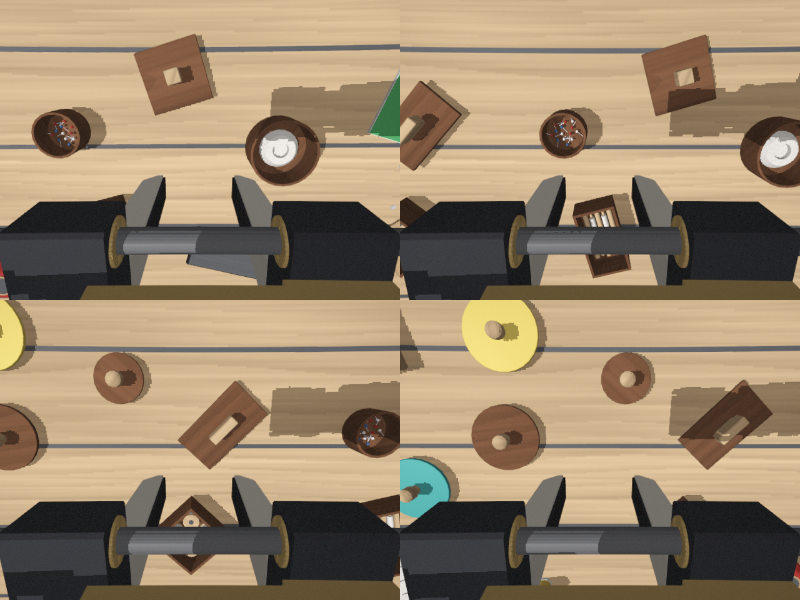

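The montage shows w1, w2, w4 and w5. Both round lids, the oblong and square lids and both round boxes are clear. The brown lid in w5 at montage (505,436), with the yellow one at (500,330) and the turquoise at (412,492), is the large round lid: it is dark wood. The square and oblong boxes are hidden by the gripper, so I'll take two views from farther out.

Emit:
send_rows(targets=[-0.92,0.85,0,0,0,0,0,-0.92,0.85,0,0,0,0,0,-0.92,0.85,0,0,0,0,0,-0.92,0.85,0,0,0,0,0,-0.92,0.85,0,0,0,0,0,-0.92,0.85,0,0,0,0,0,-0.92,0.85,0,0,0,0,0,-0.92,0.85,0,0,0,0,0,-0.92,0.85,0,0,0,0,0,-0.92,0.85,0,0,0,0,0,0,0,0,0,0,0,0,0,0,0,0,0,0,0])

```text
clock: 5.52
tcp_pos: [0.7003, -0.0747, 0.2013]
ee_rot: [[-1.0, -0.009, -0.001], [-0.009, 1.0, 0.004], [0.001, 0.004, -1.0]]
ft_force: [-1.0, 0.2, -0.1]
finger_gap: 0.0463
gripper_force: 0.0
```

```bash
python3 snap.py w6
```

```text
w6 5.5667 [ 0.6995 -0.078   0.2018] 0.0408
```

Emit:
send_rows(targets=[0,0.9,0,0,0,0,0,0,0.9,0,0,0,0,0,0,0.9,0,0,0,0,0,0,0.9,0,0,0,0,0,0,0.9,0,0,0,0,0,0,0.9,0,0,0,0,0,0,0.9,0,0,0,0,0,0,0,0,0,0,0,0,0,0,0,0,0,0,0])

```text
clock: 6.32
tcp_pos: [0.6989, 0.0772, 0.2027]
ee_rot: [[-1.0, -0.002, -0.001], [-0.002, 1.0, 0.0], [0.001, 0.0, -1.0]]
ft_force: [0.1, 0.3, 0.6]
finger_gap: 0.0464
gripper_force: 0.0
```

```bash
python3 snap.py w7; python3 -c "
import cv2,numpy as np
a=[cv2.resize(cv2.imread(f'pics/w{i}.png'),(400,300)) for i in (6,7)]
cv2.imwrite('pics/m2.png',np.hstack(a[:2]))"
```

```text
w7 6.3667 [0.6992 0.0747 0.2027] 0.0301
```

View pics/m2.png

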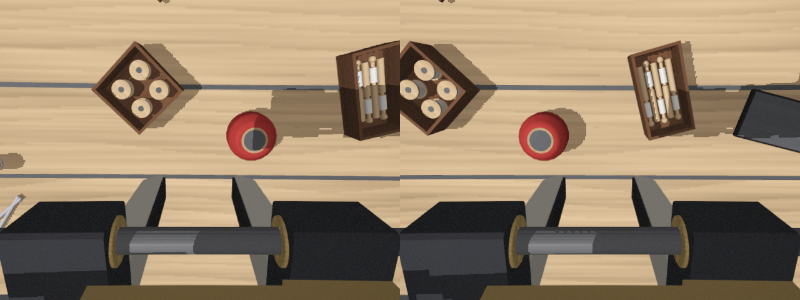

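w6 and w7 show the square box at (137,87) in the left picture and the oblong box at (660,90) in the right one, with the red ball between them. Next I'll measure from all the wrist views, using depth clouds and rays.

```bash
cat > meas.py <<'E'
import pickle,sys
from h import *
np.set_printoptions(precision=1,suppress=True)
G={"Lbox":(.500,.420,.045),"Sbox":(.475,.105,.038),"Obox":(.645,.161,.040),"Qbox":(.644,-.156,.042),
 "Llid":(.485,-.432,.04),"Slid":(.399,-.257,.04),"Olid":(.467,-.110,.04),"Qlid":(.396,.266,.04)}
def run(views,G=G):
  for k,(x,y,h) in G.items():
    for n in views:
        c,p,d=pickle.load(open(f"pics/{n}.pkl","rb")); uv=project(c,[x,y,h])[0]
        if not(45<uv[0]<595 and 45<uv[1]<300): continue
        P=cloud(c,d); near=np.hypot(P[...,0]-x,P[...,1]-y)<.075
        bands={"box":(("rim",h-.005,h+.01),),"lid":(("knob",.026,.06),("panel",.0095,.018))}[k[1:]]
        for b,lo,hi in bands:
            m=(near&(P[...,2]>lo)&(P[...,2]<hi)).astype(np.uint8)
            if b!="knob": m=cv2.morphologyEx(m,cv2.MORPH_OPEN,np.ones((2,2)))
            nl,L,st,_=cv2.connectedComponentsWithStats(m); i=1+st[1:,4].argmax(); q=P[L==i]
            if b=="panel":  # contour by rays onto the measured plane
                pass
            xy=(q[:,:2]*1000).astype(np.float32); rc=cv2.minAreaRect(xy); cc,R=cv2.minEnclosingCircle(xy)
            zt=np.median(q[:,2][q[:,2]>np.percentile(q[:,2],60)])*1000
            cut=st[i,0]<=1 or st[i,0]+st[i,2]>=639 or st[i,1]<=1
            print(k,n,b,"z %.1f"%zt,"n",len(q),"rect",np.array(rc[0]),np.array(rc[1]),"ang %.1f"%rc[2],"circ",np.array(cc),"D %.1f"%(2*R),"CUT" if cut else "")
if __name__=="__main__": run(sys.argv[1:])
E
python3 meas.py w1 w2 w3 w4 w5 w6 w7
```

```text
Lbox w1 rim z nan n 1829 rect [nan nan] [0. 0.] ang 0.0 circ [510.4 432.8] D 124.5 
Sbox w1 rim z nan n 1310 rect [483.2  97.5] [44.3 91.6] ang 42.4 circ [481.8  96.3] D 91.6 
Sbox w2 rim z nan n 1112 rect [481.6 107.3] [77.8 64.5] ang 6.3 circ [481.7 104.1] D 80.0 
Sbox w3 rim z nan n 1162 rect [479.5 114.1] [69.7 70.2] ang 40.9 circ [480.8 113. ] D 85.0 
Obox w7 rim z nan n 2499 rect [650.5 171. ] [128.6  77.5] ang 15.9 circ [649.9 171.5] D 148.3 
Qbox w6 rim z nan n 2307 rect [nan nan] [0. 0.] ang 0.0 circ [ 648.7 -159.2] D 127.4 
Llid w5 knob z 39.3 n 575 rect [ 485.4 -430.9] [21.5 21. ] ang 89.4 circ [ 485.4 -431. ] D 22.0 
Llid w5 panel z nan n 8372 rect [nan nan] [0. 0.] ang 0.0 circ [ 489. -433.] D 108.6 
Slid w4 knob z 39.3 n 606 rect [ 400.1 -254.9] [20.4 20.3] ang 35.9 circ [ 400.5 -254.7] D 21.6 
Slid w4 panel z nan n 4616 rect [ 403.1 -253.4] [53.9 54.1] ang 46.3 circ [ 401.8 -255.8] D 73.9 
Slid w5 knob z 39.4 n 533 rect [ 400.  -255.3] [19.8 20.1] ang 2.0 circ [ 399.8 -255.2] D 20.8 
Slid w5 panel z nan n 4564 rect [nan nan] [0. 0.] ang 0.0 circ [ 400.9 -253. ] D 72.0 
[... 229 characters left out ...]
 [ 468.6 -109. ] [14.8 44.3] ang 46.5 circ [ 468.1 -109.1] D 45.1 
Olid w4 panel z nan n 8545 rect [nan nan] [0. 0.] ang 0.0 circ [ 472.2 -107.1] D 141.5 
Olid w5 knob z 39.6 n 1180 rect [ 468.2 -109.6] [14.6 44. ] ang 45.1 circ [ 467.7 -110.1] D 44.5 
Olid w5 panel z nan n 8594 rect [nan nan] [0. 0.] ang 0.0 circ [ 469.8 -104.1] D 145.2 
Qlid w1 knob z 39.7 n 639 rect [396.1 269.2] [19.8 20. ] ang 16.4 circ [396.  269.2] D 26.1 
Qlid w1 panel z nan n 9884 rect [nan nan] [0. 0.] ang 0.0 circ [396.9 269. ] D 126.5 
Qlid w2 knob z 39.8 n 722 rect [396.5 268.9] [20.  20.2] ang 16.4 circ [396.6 268.7] D 25.4 
Qlid w2 panel z nan n 9968 rect [nan nan] [0. 0.] ang 0.0 circ [397.8 272.3] D 128.5
  return _methods._mean(a, axis=axis, dtype=dtype,
  ret = ret.dtype.type(ret / rcount)
```

```bash
cat > boxm.py <<'E'
import pickle,sys
from h import *
from meas import G
np.set_printoptions(precision=1,suppress=True)
def run(views,keys,band=.003):
  for k in keys:
    x,y,h=G[k]
    for n in views:
        c,p,d=pickle.load(open(f"pics/{n}.pkl","rb")); uv=project(c,[x,y,h])[0]
        if not(35<uv[0]<605 and 35<uv[1]<300): continue
        P=cloud(c,d); m=(np.hypot(P[...,0]-x,P[...,1]-y)<.078)&(abs(P[...,2]-h)<band)
        nl,L,st,_=cv2.connectedComponentsWithStats(m.astype(np.uint8)); i=1+st[1:,4].argmax(); q=P[L==i]*1000
        xy=q[:,:2]
        if k in("Lbox","Sbox"):
            A=np.c_[2*xy,np.ones(len(xy))]
            for _ in range(3):
                s=np.linalg.lstsq(A,(xy**2).sum(1),rcond=None)[0]; R=np.sqrt(s[2]+s[:2]@s[:2])
                e=np.hypot(*(xy-s[:2]).T)-R; g=abs(e)<3.5; xy,A=xy[g],A[g]
            print(k,n,"z %.1f"%np.median(q[:,2]),"n",len(xy),"c",s[:2],"R %.1f"%R,"res %.1f"%e.std(),"quad",[int(((xy-s[:2])@np.array(v)>0.7*R).sum()) for v in((1,0),(-1,0),(0,1),(0,-1))])
        else:
            rc=cv2.minAreaRect(xy.astype(np.float32)); a=np.deg2rad(rc[2])
            # refine: rotate to find min of 1-99 percentile area
            best=min(((np.prod(np.ptp(np.percentile(xy@(Rm:=np.array([[np.cos(t),-np.sin(t)],[np.sin(t),np.cos(t)]])),[1,99],axis=0),axis=0)),t) for t in np.linspace(a-.2,a+.2,81)))
            t=best[1]; Rm=np.array([[np.cos(t),-np.sin(t)],[np.sin(t),np.cos(t)]]); l=np.percentile(xy@Rm,[1,99],axis=0)
            print(k,n,"z %.1f"%np.median(q[:,2]),"n",len(q),"c",Rm@l.mean(0),"size",l[1]-l[0],"ang %.1f"%np.rad2deg(t),"rawrect",np.array(rc[0]),np.array(rc[1]),"%.1f"%rc[2])
if __name__=="__main__": run(["w1","w2","w3","w4","w5","w6","w7"],["Lbox","Sbox","Obox","Qbox"])
E
python3 boxm.py
```

```text
Lbox w1 z 44.1 n 1612 c [500.7 421.5] R 45.9 res 1.2 quad [389, 429, 432, 390]
Sbox w1 z 36.8 n 1129 c [474.7 106.9] R 30.9 res 1.2 quad [261, 283, 286, 309]
Sbox w2 z 37.1 n 1031 c [474.6 106.3] R 30.9 res 1.2 quad [248, 271, 252, 263]
Sbox w3 z 37.1 n 1054 c [474.6 105.7] R 31.0 res 1.2 quad [262, 273, 275, 258]
Obox w7 z 39.2 n 2339 c [645.7 162.4] size [115.4  64.3] ang 15.3 rawrect [645.8 162.4] [116.5  64.8] 15.3
Qbox w6 z 41.1 n 2167 c [ 643.8 -155.2] size [83.4 83.8] ang 44.6 rawrect [ 643.9 -155.4] [84.  84.6] 44.9
```

All four knob tops come out at about 39.5 mm against the stated 40. Box rims are at 44, 37, 39 and 41 mm against 45, 38, 40 and 42. Sizes match, and the views agree within 1 mm. I'll start with the oblong lid, and confirm the large round lid with a crop.

Emit:
send_rows(targets=[0.92,-0.74,0,0,0,0,0,0.92,-0.74,0,0,0,0,0,0.92,-0.74,0,0,0,0,0,0.92,-0.74,0,0,0,0,0,0.92,-0.74,0,0,0,0,0,0.92,-0.74,0,0,0,0,0,0.92,-0.74,0,0,0,0,0,0.92,-0.74,0,0,0,0,0,0.92,-0.74,0,0,0,0,0,0.92,-0.74,0,0,0,0,0])

```text
clock: 7.2
tcp_pos: [0.4675, -0.1123, 0.2028]
ee_rot: [[-1.0, 0.004, 0.0], [0.004, 1.0, -0.002], [-0.0, -0.002, -1.0]]
ft_force: [-0.4, -0.2, -0.1]
finger_gap: 0.0467
gripper_force: 0.0
```

Emit:
send_rows(targets=[0,0,0.5,0,0,1,0,0,0,0.5,0,0,1,0,0,0,0.5,0,0,1,0,0,0,0.5,0,0,1,0,0,0,0.5,0,0,1,0,0,0,0.5,0,0,1,0,0,0,0.5,0,0,1,0,0,0,0.5,0,0,0.25,0,0,0,0,0,0,0,0,0,0,0,0,0,0,0])

```text
clock: 8.03
tcp_pos: [0.4689, -0.1106, 0.1024]
ee_rot: [[-0.724, 0.69, -0.001], [0.69, 0.724, -0.001], [0.0, -0.001, -1.0]]
ft_force: [0.6, -0.4, 0.8]
finger_gap: 0.0466
gripper_force: 0.0
```

```bash
cat > go.py <<'E'
# python3 go.py X Y Z yawY_deg -> remaining travel in tool units; yawY = world angle of tool y
import sys; from cell import r; import numpy as np
X,Y,Z,a=map(float,sys.argv[1:5]); s=r.sense(); R=s["ee_rot"]
cur=np.rad2deg(np.arctan2(R[1,1],R[0,1])); d=R.T@(np.array([X,Y,Z])-s["tcp_pos"])/.025
print("t",s["clock"].round(2),"tcp",s["tcp_pos"].round(4),"yaw %.1f"%cur,"gap",round(s["finger_gap"],4),"F",s["ft_force"].round(1),"-> tool units",d.round(2),"rz %.2f"%(-((a-cur+90)%180-90)/6))
E
python3 go.py .468 -.109 .040 46.5
python3 -c "
import cv2
p=cv2.imread('pics/w5.png')[0:340,0:420];cv2.imwrite('pics/c1.png',cv2.resize(p,None,fx=1.75,fy=1.75))"
```

```text
Traceback (most recent call last):
  File "go.py", line 5, in <module>
    print("t",s["clock"].round(2),"tcp",s["tcp_pos"].round(4),"yaw %.1f"%cur,"gap",round(s["finger_gap"],4),"F",s["ft_force"].round(1),"-> tool units",d.round(2),"rz %.2f"%(-((a-cur+90)%180-90)/6))
              ^^^^^^^^^^^^^^^^
AttributeError: 'float' object has no attribute 'round'
```

View pics/c1.png

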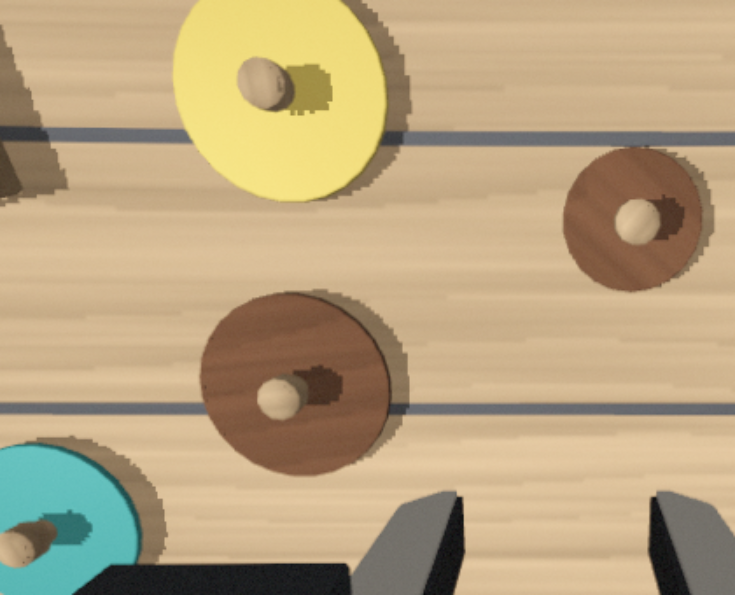

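The crop shows the large dark wooden lid at (295,385), with yellow at (275,90) and turquoise at (30,520) as the look-alikes. The small dark lid is at (633,218). I'll descend on the oblong lid now.

Emit:
send_rows(targets=[0.07,0.02,1,0,0,0,0,0,0,0.8,0,0,0,0,0,0,0.5,0,0,0,0,0,0,0.2,0,0,0,0,0,0,0,0,0,0,0], newtons=25)

```text
clock: 8.45
tcp_pos: [0.4686, -0.1082, 0.0398]
ee_rot: [[-0.725, 0.689, -0.001], [0.689, 0.725, -0.0], [0.0, -0.001, -1.0]]
ft_force: [-0.7, 0.4, 0.3]
finger_gap: 0.0469
gripper_force: 0.0
```

Emit:
send_rows(targets=[0,0,0,0,0,0,-1,0,0,0,0,0,0,-1,0,0,0,0,0,0,-1,0,0,0,0,0,0,-1,0,0,0,0,0,0,-1,0,0,0,0,0,0,-1])

```text
clock: 8.95
tcp_pos: [0.4691, -0.1074, 0.0402]
ee_rot: [[-0.725, 0.688, 0.001], [0.688, 0.725, -0.0], [-0.001, 0.0, -1.0]]
ft_force: [0.1, 1.1, -1.2]
finger_gap: 0.0105
gripper_force: 0.0
```

```bash
sed -i 's/s\["clock"\].round(2)/round(s["clock"],2)/' go.py; python3 go.py .468 -.109 .20 90
```

```text
t 8.95 tcp [ 0.4691 -0.1074  0.0402] yaw 46.5 gap 0.0105 F [ 0.1  1.1 -1.2] -> tool units [-0.01 -0.07 -6.39] rz -7.25
```

Emit:
send_rows(targets=[0,0,0,0,0,0,-1,0,0,0,0,0,0,-1])

```text
clock: 9.12
tcp_pos: [0.4689, -0.1074, 0.0399]
ee_rot: [[-0.725, 0.688, -0.0], [0.688, 0.725, -0.0], [-0.0, -0.0, -1.0]]
ft_force: [0.1, 0.7, -1.0]
finger_gap: 0.0012
gripper_force: 0.0
```

```bash
python3 snap.py g1; python3 -c "
import cv2
p=cv2.imread('pics/g1.png')[180:420,160:480];cv2.imwrite('pics/g1c.png',cv2.resize(p,None,fx=2,fy=2))"
```

```text
g1 9.1667 [ 0.4689 -0.1074  0.0399] 0.0033
```

View pics/g1c.png

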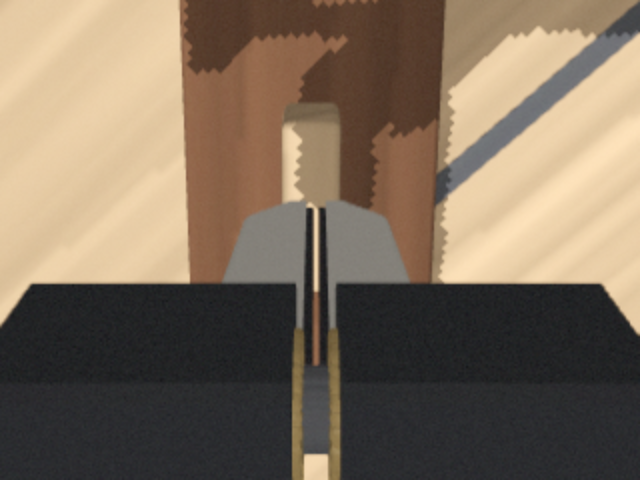

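```bash
python3 - <<'E'
import pickle; from h import *; from cell import r
np.set_printoptions(precision=3,suppress=True)
c,p,d=pickle.load(open("pics/g1.pkl","rb")); P=cloud(c,d); s=r.sense(); R=s["ee_rot"]
T=(P-s["tcp_pos"])@R
for (u,v) in [(290,184+80),(310,240),(310,270),(305,290),(330,290),(318,290),(300,310),(318,310),(318,330),(290,300)]:
    print((u,v),"world",P[v,u],"tool",T[v,u])
m=(P[...,2]>.03)&(P[...,2]<.045)&(T[...,0]<.06)&(abs(T[...,1])<.03);q=T[m];print("T",q[:,0].min(),q[:,0].max(),q[:,1].min(),q[:,1].max(),m.sum())
E
```

```text
(290, 264) world [ 0.458 -0.118  0.013] tool [ 0.001 -0.015  0.027]
(310, 240) world [ 0.451 -0.096  0.037] tool [ 0.021 -0.004  0.003]
(310, 270) world [ 0.461 -0.105  0.039] tool [ 0.007 -0.004  0.001]
(305, 290) world [ 0.459 -0.106  0.066] tool [ 0.008 -0.005 -0.026]
(330, 290) world [ 0.466 -0.098  0.066] tool [ 0.008  0.005 -0.026]
(318, 290) world [ 0.471 -0.11   0.04 ] tool [-0.003 -0.     0.   ]
(300, 310) world [ 0.458 -0.106  0.085] tool [ 0.008 -0.007 -0.045]
(318, 310) world [ 0.479 -0.117  0.039] tool [-0.014 -0.     0.   ]
(318, 330) world [ 0.497 -0.134  0.013] tool [-0.039  0.     0.027]
(290, 300) world [ 0.455 -0.11   0.076] tool [ 0.008 -0.011 -0.036]
T -0.022355647592941372 0.021506958093821197 -0.008186672332526457 0.005338978345035839 1392
```

```bash
python3 - <<'E'
import pickle; from h import *; from cell import r
np.set_printoptions(precision=3,suppress=True)
c,p,d=pickle.load(open("pics/g1.pkl","rb")); P=cloud(c,d); s=r.sense()
T=(P-s["tcp_pos"])@s["ee_rot"]
for u in (295,300,305,310,330):
    print(u,[(v,T[v,u].round(3).tolist()) for v in range(276,296,3)])
# earlier open-finger view: tips
c,p,d=pickle.load(open("pics/w7.pkl","rb")); 
P=cloud(c,d); T=(P-np.array([.6992,.0747,.2027]))*[-1,1,-1]
m=(abs(T[...,1])<.06)&(abs(T[...,0])<.012)&(T[...,2]>-.06)&(T[...,2]<.06); q=T[m]; print(len(q),np.percentile(q[:,2],[90,99,100]))
E
```

```text
295 [(276, [-0.006, -0.012, 0.027]), (279, [-0.008, -0.012, 0.027]), (282, [-0.009, -0.012, 0.026]), (285, [0.008, -0.01, -0.021]), (288, [0.008, -0.01, -0.024]), (291, [0.009, -0.009, -0.028]), (294, [0.008, -0.009, -0.03])]
300 [(276, [-0.006, -0.01, 0.027]), (279, [-0.008, -0.01, 0.026]), (282, [-0.01, -0.01, 0.027]), (285, [0.008, -0.008, -0.021]), (288, [0.008, -0.007, -0.024]), (291, [0.008, -0.007, -0.028]), (294, [0.008, -0.007, -0.03])]
305 [(276, [0.004, -0.006, 0.001]), (279, [0.002, -0.006, 0.0]), (282, [0.008, -0.006, -0.017]), (285, [0.008, -0.006, -0.021]), (288, [0.008, -0.005, -0.023]), (291, [0.009, -0.005, -0.028]), (294, [0.008, -0.005, -0.031])]
310 [(276, [0.004, -0.004, 0.0]), (279, [0.002, -0.004, 0.001]), (282, [0.008, -0.003, -0.017]), (285, [0.009, -0.003, -0.022]), (288, [0.008, -0.003, -0.023]), (291, [0.008, -0.003, -0.026]), (294, [0.008, -0.003, -0.03])]
330 [(276, [-0.006, 0.007, 0.026]), (279, [-0.008, 0.007, 0.026]), (282, [0.009, 0.005, -0.019]), (285, [0.008, 0.005, -0.022]), (288, [0.008, 0.005, -0.023]), (291, [0.008, 0.005, -0.027]), (294, [0.009, 0.005, -0.031])]
5249 [-0.024 -0.017 -0.015]
```

The wrist cloud settles it. The fingertips stand about 17 mm behind the reported TCP, not 22 mm ahead of it, so the jaws closed above the handle (tips at z≈0.057, handle top at 0.039). x and y are right. I'll open and go 37 mm lower.

Emit:
send_rows(targets=[0,0,0,0,0,0,0,0,0,0,0,0,0,0,0,0,0,0,0,0,0,0,0,0,0,0,0,0,0,0,0.5,0,0,0,0,0,0,0.5,0,0,0,0,0,0,0.3,0,0,0,0,0,0,0.2,0,0,0,0,0,0,0,0,0,0,0])

```text
clock: 9.92
tcp_pos: [0.4683, -0.1073, 0.0015]
ee_rot: [[-0.725, 0.689, -0.002], [0.689, 0.725, 0.0], [0.002, -0.001, -1.0]]
ft_force: [0.3, 0.4, -0.3]
finger_gap: 0.0461
gripper_force: 0.0
```

```bash
python3 snap.py g2; python3 - <<'E'
import pickle; from h import *; from cell import r
c,p,d=pickle.load(open("pics/g2.pkl","rb")); P=cloud(c,d); s=r.sense(); print(s["tcp_pos"],s["finger_gap"],s["ft_force"])
T=(P-s["tcp_pos"])@s["ee_rot"]
m=(abs(T[...,0]-.008)<.003)&(abs(T[...,1])>.018)&(abs(T[...,1])<.045)&(P[...,2]>.016)&(P[...,2]<.08);q=P[m][:,2];print(len(q),np.percentile(q,[0,1,5,20]))
E
```

```text
g2 9.9667 [ 0.4686 -0.1074  0.002 ] 0.0167
[ 0.46860118 -0.10742565  0.00202056] 0.046171358914587964 [-0.2763188  -0.93562144  0.48320219]
6796 [0.01667279 0.01932975 0.02500127 0.0380888 ]
```

Emit:
send_rows(targets=[0,0,0,0,0,0,-1,0,0,0,0,0,0,-1,0,0,0,0,0,0,-1,0,0,0,0,0,0,-1,0,0,0,0,0,0,-1,0,0,0,0,0,0,-1,0,0,0,0,0,0,-1])

```text
clock: 10.55
tcp_pos: [0.4689, -0.1075, 0.0026]
ee_rot: [[-0.725, 0.689, 0.0], [0.689, 0.725, -0.0], [-0.0, 0.0, -1.0]]
ft_force: [-0.2, 0.4, 1.8]
finger_gap: 0.0137
gripper_force: 25.0
```

Emit:
send_rows(targets=[0,0,-0.3,0,0,0,-1,0,0,-0.7,0,0,0,-1,0,0,-1,0,0,-1,-1,0,0,-1,0,0,-1,-1,0,0,-1,0,0,-1,-1,0,0,-1,0,0,-1,-1,0,0,-1,0,0,-1,-1,0,0,0,0,0,-1,-1,0,0,0,0,0,-1,-1,0,0,0,0,0,-0.25,-1,0,0,0,0,0,0,-1])

```text
clock: 11.47
tcp_pos: [0.4684, -0.1075, 0.1525]
ee_rot: [[-1.0, 0.002, -0.0], [0.002, 1.0, 0.0], [0.0, 0.0, -1.0]]
ft_force: [1.1, -0.1, -0.8]
finger_gap: 0.0134
gripper_force: 25.0
```

```bash
python3 go.py .6457 .1624 .15 90
```

```text
t 11.47 tcp [ 0.4684 -0.1075  0.1525] yaw 89.9 gap 0.0134 F [ 1.1 -0.1 -0.8] -> tool units [-7.07 10.81  0.1 ] rz -0.02
```

Emit:
send_rows(targets=[-0.64,0.98,0,0,0,0,-1,-0.64,0.98,0,0,0,0,-1,-0.64,0.98,0,0,0,0,-1,-0.64,0.98,0,0,0,0,-1,-0.64,0.98,0,0,0,0,-1,-0.64,0.98,0,0,0,0,-1,-0.64,0.98,0,0,0,0,-1,-0.64,0.98,0,0,0,0,-1,-0.64,0.98,0,0,0,0,-1,-0.64,0.98,0,0,0,0,-1,-0.65,1,0,0,0,0,-1])

```text
clock: 12.38
tcp_pos: [0.6452, 0.1636, 0.1515]
ee_rot: [[-1.0, 0.002, -0.002], [0.002, 1.0, -0.001], [0.002, -0.001, -1.0]]
ft_force: [-0.2, -1.0, -0.6]
finger_gap: 0.0136
gripper_force: 25.0
```

Emit:
send_rows(targets=[0,0,0.6,0,0,-0.85,-1,0,0,0.6,0,0,-0.85,-1,0,0,0.6,0,0,-0.85,-1,0,0,0.6,0,0,0,-1,0,0,0.6,0,0,0,-1,0,0,0,0,0,0,-1,0,0,0,0,0,0,-1])

```text
clock: 12.97
tcp_pos: [0.6441, 0.1623, 0.076]
ee_rot: [[-0.965, -0.263, -0.003], [-0.263, 0.965, -0.001], [0.004, -0.0, -1.0]]
ft_force: [-0.5, -0.2, 0.2]
finger_gap: 0.0139
gripper_force: 25.0
```

```bash
python3 go.py .6457 .1624 .034 105.3; python3 snap.py p1
```

```text
t 12.97 tcp [0.6441 0.1623 0.076 ] yaw 105.2 gap 0.0139 F [-0.5 -0.2  0.2] -> tool units [-0.07 -0.01  1.68] rz -0.01
p1 13.0167 [0.6451 0.1626 0.0772] 0.0232
```

View pics/p1.png

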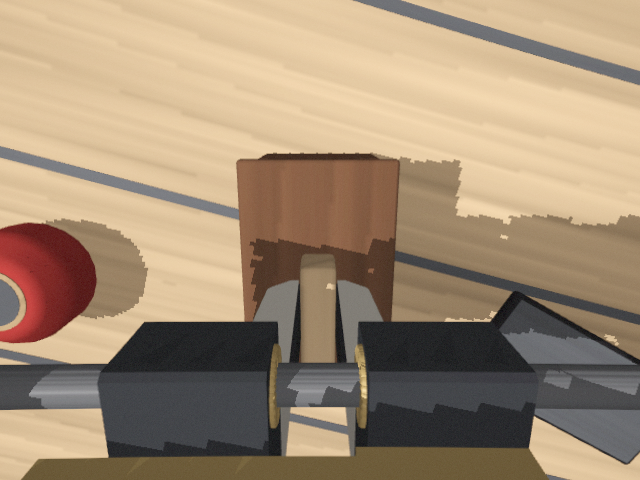

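p1 shows the lid held level over the oblong box, the box edge just visible behind it at (320,156), with ball and phone clear. Lowering now.

Emit:
send_rows(targets=[-0.03,0,0.5,0,0,0,-1,0,0,0.5,0,0,0,-1,0,0,0.3,0,0,0,-1,0,0,0.15,0,0,0,-1,0,0,0.15,0,0,0,-1,0,0,0.05,0,0,0,-1,0,0,0,0,0,0,-1,0,0,0,0,0,0,-1])

```text
clock: 13.68
tcp_pos: [0.6462, 0.1629, 0.0364]
ee_rot: [[-0.965, -0.264, 0.001], [-0.264, 0.965, 0.0], [-0.001, -0.0, -1.0]]
ft_force: [-0.4, 0.3, -0.9]
finger_gap: 0.0139
gripper_force: 25.0
```

```bash
python3 go.py .6457 .1624 .034 105.3
```

```text
t 13.68 tcp [0.6462 0.1629 0.0364] yaw 105.3 gap 0.0139 F [-0.4  0.3 -0.9] -> tool units [ 0.02 -0.01  0.1 ] rz -0.00
```

Emit:
send_rows(targets=[0,0,0.06,0,0,0,-1,0,0,0.05,0,0,0,-1,0,0,0,0,0,0,-1])

```text
clock: 13.93
tcp_pos: [0.6465, 0.1629, 0.0347]
ee_rot: [[-0.965, -0.264, 0.002], [-0.264, 0.965, 0.0], [-0.002, -0.0, -1.0]]
ft_force: [-1.2, -0.4, 2.5]
finger_gap: 0.014
gripper_force: 25.0
```

Emit:
send_rows(targets=[0,0,0.05,0,0,0,-1,0,0,0,0,0,0,-1])

```text
clock: 14.1
tcp_pos: [0.6465, 0.1629, 0.0346]
ee_rot: [[-0.965, -0.264, 0.002], [-0.264, 0.965, 0.0], [-0.002, -0.0, -1.0]]
ft_force: [-2.3, 0.3, 10.8]
finger_gap: 0.0139
gripper_force: 25.0
```

Seated: upward contact of 2.5 to 10.8 N at the expected height. I'll release, lift, rotate back and fly to the square lid.

Emit:
send_rows(targets=[0,0,-0.05,0,0,0,0,0,0,0,0,0,0,0,0,0,0,0,0,0,0,0,0,0,0,0,0,0,0,0,-0.6,0,0,0,0,0,0,-1,0,0,0.85,0,0,0,-1,0,0,0.85,0,0,0,-1,0,0,0.85,0,0,0,-1,0,0,0,0,0,0,0,0,0,0,0])

```text
clock: 14.93
tcp_pos: [0.6494, 0.1639, 0.154]
ee_rot: [[-1.0, -0.0, 0.01], [-0.0, 1.0, 0.003], [-0.01, 0.003, -1.0]]
ft_force: [0.7, -0.2, 1.0]
finger_gap: 0.0465
gripper_force: 0.0
```

```bash
python3 go.py .3963 .269 .15 90
```

```text
t 14.93 tcp [0.6494 0.1639 0.154 ] yaw 90.0 gap 0.0465 F [ 0.7 -0.2  1. ] -> tool units [10.13  4.21  0.07] rz 0.00
```

Emit:
send_rows(targets=[0.92,0.38,0,0,0,0,0,0.92,0.38,0,0,0,0,0,0.92,0.38,0,0,0,0,0,0.92,0.38,0,0,0,0,0,0.92,0.38,0,0,0,0,0,0.92,0.38,0,0,0,0,0,0.92,0.38,0,0,0,0,0,0.92,0.38,0,0,0,0,0,0.92,0.38,0,0,0,0,0,0.92,0.38,0,0,0,0,0,0.92,0.38,0,0,0,0,0])

```text
clock: 15.85
tcp_pos: [0.3915, 0.2674, 0.1477]
ee_rot: [[-1.0, -0.0, -0.001], [-0.0, 1.0, -0.001], [0.001, -0.001, -1.0]]
ft_force: [0.1, -0.0, 1.1]
finger_gap: 0.0465
gripper_force: 0.0
```

Emit:
send_rows(targets=[0,0,0.9,0,0,-0.91,0,0,0,0.9,0,0,-0.91,0,0,0,0.9,0,0,-0.91,0,0,0,0.9,0,0,0,0,0,0,0,0,0,0,0,0,0,0,0,0,0,0,0,0,0,0,0,0,0])

```text
clock: 16.43
tcp_pos: [0.3933, 0.2676, 0.0589]
ee_rot: [[-0.959, -0.282, 0.001], [-0.282, 0.959, 0.0], [-0.001, 0.0, -1.0]]
ft_force: [-0.3, -0.0, -0.1]
finger_gap: 0.0467
gripper_force: 0.0
```

```bash
python3 go.py .3963 .269 .002 106.4;python3 go.py .3963 .269 .002 106.4
```

```text
t 16.43 tcp [0.3933 0.2676 0.0589] yaw 106.4 gap 0.0467 F [-0.3 -0.  -0.1] -> tool units [-0.13  0.02  2.27] rz -0.01
t 16.43 tcp [0.3933 0.2676 0.0589] yaw 106.4 gap 0.0467 F [-0.3 -0.  -0.1] -> tool units [-0.13  0.02  2.27] rz -0.01
```

Emit:
send_rows(targets=[-0.13,0.02,0.8,0,0,0,0,0,0,0.8,0,0,0,0,0,0,0.4,0,0,0,0,0,0,0.25,0,0,0,0,0,0,0,0,0,0,0,0,0,0,0,0,0,0])

```text
clock: 16.93
tcp_pos: [0.3962, 0.269, 0.0027]
ee_rot: [[-0.959, -0.282, 0.001], [-0.282, 0.959, 0.0], [-0.001, 0.0, -1.0]]
ft_force: [-0.1, -0.5, -0.3]
finger_gap: 0.0461
gripper_force: 0.0
```

Emit:
send_rows(targets=[0,0,0,0,0,0,-1,0,0,0,0,0,0,-1,0,0,0,0,0,0,-1,0,0,0,0,0,0,-1,0,0,0,0,0,0,-1,0,0,0,0,0,0,-1])

```text
clock: 17.43
tcp_pos: [0.3961, 0.269, 0.0025]
ee_rot: [[-0.959, -0.282, 0.001], [-0.282, 0.959, 0.001], [-0.001, 0.0, -1.0]]
ft_force: [-0.6, -0.1, 3.5]
finger_gap: 0.0195
gripper_force: 25.0
```

```bash
python3 go.py .6438 -.1552 .15 134.6
```

```text
t 17.43 tcp [0.3961 0.269  0.0025] yaw 106.4 gap 0.0195 F [-0.6 -0.1  3.5] -> tool units [ -4.73 -19.07  -5.9 ] rz -4.70
```

Emit:
send_rows(targets=[0,0,-0.4,0,0,0,-1,0,0,-0.8,0,0,0,-1,0,0,-1,0,0,0.91,-1,0,0,-1,0,0,0.91,-1,0,0,-1,0,0,0.91,-1,0,0,-1,0,0,0,-1,0,0,-0.7,0,0,0,-1,0,0,0,0,0,0,-1])

```text
clock: 18.1
tcp_pos: [0.3977, 0.27, 0.1534]
ee_rot: [[-1.0, 0.0, 0.006], [0.0, 1.0, 0.005], [-0.006, 0.005, -1.0]]
ft_force: [0.0, 0.3, -1.0]
finger_gap: 0.0199
gripper_force: 25.0
```

Emit:
send_rows(targets=[-0.58,-1,0,0,0,0,-1,-0.58,-1,0,0,0,0,-1,-0.58,-1,0,0,0,0,-1,-0.58,-1,0,0,0,0,-1,-0.58,-1,0,0,0,0,-1,-0.58,-1,0,0,0,0,-1,-0.58,-1,0,0,0,0,-1,-0.58,-1,0,0,0,0,-1,-0.58,-1,0,0,0,0,-1,-0.58,-1,0,0,0,0,-1,-0.58,-1,0,0,0,0,-1,-0.58,-1,0,0,0,0,-1])

```text
clock: 19.1
tcp_pos: [0.5693, -0.0326, 0.1483]
ee_rot: [[-1.0, 0.0, -0.003], [0.0, 1.0, 0.0], [0.003, 0.0, -1.0]]
ft_force: [0.6, 0.4, -0.7]
finger_gap: 0.0198
gripper_force: 25.0
```

Emit:
send_rows(targets=[-0.6,-1,0,0,0,0,-1,-0.6,-1,0,0,0,0,-1,-0.6,-1,0,0,0,0,-1,-0.6,-1,0,0,0,0,-1,-0.6,-1,0,0,0,0,-1,0,0,0,0,0,0,-1,0,0,0,0,0,0,-1])

```text
clock: 19.68
tcp_pos: [0.6437, -0.1587, 0.1476]
ee_rot: [[-1.0, 0.004, -0.003], [0.004, 1.0, -0.0], [0.003, -0.0, -1.0]]
ft_force: [0.0, 0.5, -1.4]
finger_gap: 0.0198
gripper_force: 25.0
```

Emit:
send_rows(targets=[0,0,0.3,0,0,-0.93,-1,0,0,0.3,0,0,-0.93,-1,0,0,0.3,0,0,-0.93,-1,0,0,0.3,0,0,-0.93,-1,0,0,0.3,0,0,-0.93,-1,0,0,0.3,0,0,-0.93,-1,0,0,0.3,0,0,-0.93,-1,0,0,0.3,0,0,-0.93,-1,0,0,0,0,0,0,-1,0,0,0,0,0,0,-1,0,0,0,0,0,0,-1])

```text
clock: 20.6
tcp_pos: [0.6447, -0.1553, 0.0898]
ee_rot: [[-0.712, -0.702, -0.0], [-0.702, 0.712, 0.001], [-0.0, 0.001, -1.0]]
ft_force: [0.2, 0.1, -0.8]
finger_gap: 0.0198
gripper_force: 25.0
```

```bash
python3 go.py .6438 -.1552 .0365 134.6
```

```text
t 20.6 tcp [ 0.6447 -0.1553  0.0898] yaw 134.6 gap 0.0198 F [ 0.2  0.1 -0.8] -> tool units [0.02 0.03 2.13] rz -0.00
```

Emit:
send_rows(targets=[0.02,0.02,0.6,0,0,0,-1,0,0,0.6,0,0,0,-1,0,0,0.4,0,0,0,-1,0,0,0.2,0,0,0,-1,0,0,0.15,0,0,0,-1,0,0,0.08,0,0,0,-1,0,0,0.04,0,0,0,-1,0,0,0,0,0,0,-1])

```text
clock: 21.27
tcp_pos: [0.6445, -0.1564, 0.0382]
ee_rot: [[-0.712, -0.702, 0.001], [-0.702, 0.712, -0.0], [-0.0, -0.001, -1.0]]
ft_force: [-1.4, 0.6, -1.7]
finger_gap: 0.0197
gripper_force: 25.0
```

Emit:
send_rows(targets=[0,0,0.05,0,0,0,-1,0,0,0,0,0,0,-1])

```text
clock: 21.43
tcp_pos: [0.6444, -0.1564, 0.0369]
ee_rot: [[-0.712, -0.702, 0.001], [-0.702, 0.712, -0.0], [-0.0, -0.001, -1.0]]
ft_force: [0.1, 0.2, -0.9]
finger_gap: 0.02
gripper_force: 25.0
```

Emit:
send_rows(targets=[0,0,0.05,0,0,0,-1,0,0,0,0,0,0,-1])

```text
clock: 21.6
tcp_pos: [0.6445, -0.1565, 0.0366]
ee_rot: [[-0.712, -0.702, 0.001], [-0.702, 0.712, -0.0], [-0.0, -0.001, -1.0]]
ft_force: [-1.8, 0.1, 4.2]
finger_gap: 0.0196
gripper_force: 25.0
```

Emit:
send_rows(targets=[0,0,0.03,0,0,0,-1,0,0,0,0,0,0,-1])

```text
clock: 21.77
tcp_pos: [0.6445, -0.1565, 0.0365]
ee_rot: [[-0.712, -0.702, 0.001], [-0.702, 0.712, -0.0], [-0.0, -0.001, -1.0]]
ft_force: [-2.2, 0.6, 8.1]
finger_gap: 0.0197
gripper_force: 25.0
```

Seated at 0.0365, as predicted. I'll release and go to the small round lid.

Emit:
send_rows(targets=[0,0,-0.05,0,0,0,0,0,0,0,0,0,0,0,0,0,0,0,0,0,0,0,0,0,0,0,0,0,0,0,-0.5,0,0,0,0,0,0,-1,0,0,0.93,0,0,0,-1,0,0,0.93,0,0,0,-1,0,0,0.93,0,0,0,-1,0,0,0.93,0,0,0,0,0,0,0.93,0,0,0,0,0,0,0.93,0,0,0,0,0,0,0.93,0])

```text
clock: 22.77
tcp_pos: [0.6446, -0.1562, 0.1501]
ee_rot: [[-0.996, -0.093, 0.002], [-0.093, 0.996, -0.0], [-0.002, -0.0, -1.0]]
ft_force: [-0.9, 0.1, -0.5]
finger_gap: 0.0464
gripper_force: 0.0
```

Emit:
send_rows(targets=[0,0,0,0,0,0.93,0,0,0,0,0,0,0,0])

```text
clock: 22.93
tcp_pos: [0.6444, -0.1559, 0.1492]
ee_rot: [[-1.0, 0.001, 0.001], [0.001, 1.0, -0.0], [-0.001, -0.0, -1.0]]
ft_force: [-0.5, 0.5, 0.2]
finger_gap: 0.0464
gripper_force: 0.0
```

```bash
python3 go.py .4001 -.2551 .15 90
```

```text
t 22.93 tcp [ 0.6444 -0.1559  0.1492] yaw 89.9 gap 0.0464 F [-0.5  0.5  0.2] -> tool units [ 9.77 -3.98 -0.04] rz -0.01
```

Emit:
send_rows(targets=[0.89,-0.36,0,0,0,0,0,0.89,-0.36,0,0,0,0,0,0.89,-0.36,0,0,0,0,0,0.89,-0.36,0,0,0,0,0,0.89,-0.36,0,0,0,0,0,0.89,-0.36,0,0,0,0,0,0.89,-0.36,0,0,0,0,0,0.89,-0.36,0,0,0,0,0,0.89,-0.36,0,0,0,0,0,0.89,-0.36,0,0,0,0,0,0.89,-0.36,0,0,0,0,0])

```text
clock: 23.85
tcp_pos: [0.3986, -0.2557, 0.149]
ee_rot: [[-1.0, -0.003, 0.001], [-0.003, 1.0, -0.001], [-0.001, -0.001, -1.0]]
ft_force: [-0.7, -0.3, 0.1]
finger_gap: 0.0468
gripper_force: 0.0
```

Emit:
send_rows(targets=[0,0,0.9,0,0,0,0,0,0,0.9,0,0,0,0,0,0,0.9,0,0,0,0,0,0,0.9,0,0,0,0,0,0,0,0,0,0,0,0,0,0,0,0,0,0])

```text
clock: 24.35
tcp_pos: [0.3991, -0.2551, 0.0582]
ee_rot: [[-1.0, -0.002, -0.001], [-0.002, 1.0, 0.001], [0.001, 0.001, -1.0]]
ft_force: [0.8, -0.2, 0.1]
finger_gap: 0.0463
gripper_force: 0.0
```

```bash
python3 go.py .4001 -.2551 .002 90
```

```text
t 24.35 tcp [ 0.3991 -0.2551  0.0582] yaw 90.1 gap 0.0463 F [ 0.8 -0.2  0.1] -> tool units [-0.04 -0.    2.25] rz 0.02
```

Emit:
send_rows(targets=[-0.04,0,0.8,0,0,0,0,0,0,0.8,0,0,0,0,0,0,0.4,0,0,0,0,0,0,0.25,0,0,0,0,0,0,0,0,0,0,0,0,0,0,0,0,0,0])

```text
clock: 24.85
tcp_pos: [0.4009, -0.2556, 0.0029]
ee_rot: [[-1.0, -0.0, 0.001], [-0.0, 1.0, -0.001], [-0.001, -0.001, -1.0]]
ft_force: [0.6, 1.3, 1.6]
finger_gap: 0.0466
gripper_force: 0.0
```

Emit:
send_rows(targets=[0,0,0,0,0,0,-1,0,0,0,0,0,0,-1,0,0,0,0,0,0,-1,0,0,0,0,0,0,-1,0,0,0,0,0,0,-1,0,0,0,0,0,0,-1])

```text
clock: 25.35
tcp_pos: [0.4006, -0.2554, 0.0025]
ee_rot: [[-1.0, 0.0, 0.0], [0.0, 1.0, -0.0], [-0.0, -0.0, -1.0]]
ft_force: [0.2, -0.1, 3.1]
finger_gap: 0.0201
gripper_force: 25.0
```

Emit:
send_rows(targets=[0,0,-0.4,0,0,0,-1,0,0,-0.8,0,0,0,-1,0,0,-1,0,0,0,-1,0,0,-1,0,0,0,-1,0,0,-1,0,0,0,-1,0,0,-1,0,0,0,-1,0,0,-0.7,0,0,0,-1,0,0,0,0,0,0,-1])

```text
clock: 26.02
tcp_pos: [0.4024, -0.2566, 0.1535]
ee_rot: [[-1.0, 0.0, 0.007], [0.0, 1.0, -0.004], [-0.007, -0.004, -1.0]]
ft_force: [0.3, 0.5, -0.1]
finger_gap: 0.0204
gripper_force: 25.0
```

```bash
python3 go.py .4747 .1063 .15 90
```

```text
t 26.02 tcp [ 0.4024 -0.2566  0.1535] yaw 90.0 gap 0.0204 F [ 0.3  0.5 -0.1] -> tool units [-2.89 14.52  0.1 ] rz -0.00
```

Emit:
send_rows(targets=[-0.2,0.97,0,0,0,0,-1,-0.2,0.97,0,0,0,0,-1,-0.2,0.97,0,0,0,0,-1,-0.2,0.97,0,0,0,0,-1,-0.2,0.97,0,0,0,0,-1,-0.2,0.97,0,0,0,0,-1,-0.2,0.97,0,0,0,0,-1,-0.2,0.97,0,0,0,0,-1,-0.2,0.97,0,0,0,0,-1,-0.2,0.97,0,0,0,0,-1,-0.2,0.97,0,0,0,0,-1,-0.2,0.97,0,0,0,0,-1])

```text
clock: 27.02
tcp_pos: [0.4596, 0.0368, 0.1489]
ee_rot: [[-1.0, 0.0, -0.002], [0.0, 1.0, -0.0], [0.002, -0.0, -1.0]]
ft_force: [0.6, -0.2, -1.6]
finger_gap: 0.0203
gripper_force: 25.0
```

Emit:
send_rows(targets=[-0.2,0.97,0,0,0,0,-1,-0.2,0.97,0,0,0,0,-1,-0.16,0.9,0,0,0,0,-1,0,0,0.6,0,0,0,-1,0,0,0.8,0,0,0,-1,0,0,0.8,0,0,0,-1,0,0,0.4,0,0,0,-1,0,0,0,0,0,0,-1,0,0,0,0,0,0,-1])

```text
clock: 27.77
tcp_pos: [0.4736, 0.1065, 0.0839]
ee_rot: [[-1.0, 0.0, -0.002], [0.0, 1.0, -0.001], [0.002, -0.001, -1.0]]
ft_force: [1.0, 0.5, -0.6]
finger_gap: 0.0204
gripper_force: 25.0
```

```bash
python3 go.py .4747 .1063 .0325 90; python3 snap.py p3
```

```text
t 27.77 tcp [0.4736 0.1065 0.0839] yaw 90.0 gap 0.0204 F [ 1.   0.5 -0.6] -> tool units [-0.05 -0.01  2.06] rz -0.00
p3 27.8167 [0.4743 0.1066 0.0846] 0.0169
```

View pics/p3.png

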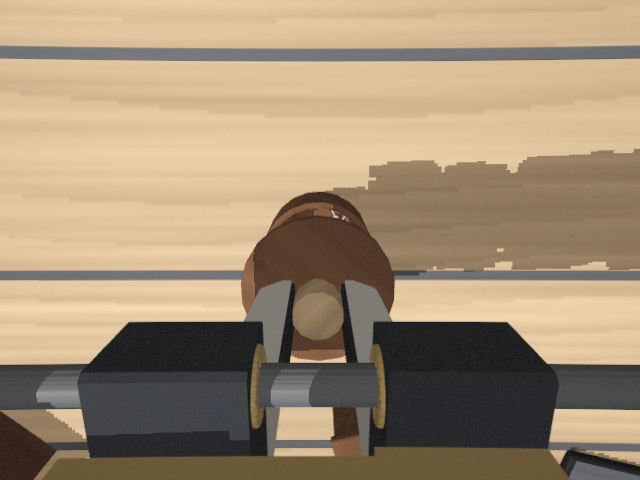

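p3 shows the small lid held over the box. I'll check from depth whether it hangs level before lowering.

```bash
cat > tilt.py <<'E'
import pickle,sys; from h import *; from cell import r
np.set_printoptions(precision=3,suppress=True)
c,p,d=pickle.load(open(f"pics/{sys.argv[1]}.pkl","rb")); P=cloud(c,d); s=r.sense()
T=(P-s["tcp_pos"])@s["ee_rot"]; rr=np.hypot(T[...,0],T[...,1])
m=(rr<float(sys.argv[2]))&(rr>.012)&(T[...,2]>-.03)&(T[...,2]<.03)&(T[...,0]>.009); q=T[m]
z0=np.median(q[:,2]); q=q[abs(q[:,2]-z0)<.006]
k,*_=np.linalg.lstsq(np.c_[q[:,:2],np.ones(len(q))],q[:,2],rcond=None)
res=q[:,2]-np.c_[q[:,:2],np.ones(len(q))]@k
print("panel tool-z at centre",k[2]*1000,"slopes",k[:2],"n",len(q),"rms",res.std()*1000)
E
python3 tilt.py p3 .033
```

```text
panel tool-z at centre -10.169942656016502 slopes [0.001 0.001] n 5387 rms 0.6595624830674632
```

Emit:
send_rows(targets=[-0.03,0,0.6,0,0,0,-1,0,0,0.6,0,0,0,-1,0,0,0.4,0,0,0,-1,0,0,0.2,0,0,0,-1,0,0,0.15,0,0,0,-1,0,0,0.06,0,0,0,-1,0,0,0,0,0,0,-1,0,0,0,0,0,0,-1])

```text
clock: 28.48
tcp_pos: [0.4756, 0.1068, 0.0349]
ee_rot: [[-1.0, 0.0, 0.001], [0.0, 1.0, 0.0], [-0.001, 0.0, -1.0]]
ft_force: [0.5, 1.0, -0.4]
finger_gap: 0.0202
gripper_force: 25.0
```

Emit:
send_rows(targets=[0,0,0.05,0,0,0,-1,0,0,0,0,0,0,-1])

```text
clock: 28.65
tcp_pos: [0.4754, 0.1068, 0.0334]
ee_rot: [[-1.0, 0.0, 0.001], [0.0, 1.0, 0.0], [-0.001, 0.0, -1.0]]
ft_force: [0.2, -0.2, -0.7]
finger_gap: 0.0203
gripper_force: 25.0
```

Emit:
send_rows(targets=[0,0,0.05,0,0,0,-1,0,0,0,0,0,0,-1])

```text
clock: 28.82
tcp_pos: [0.4755, 0.1068, 0.0325]
ee_rot: [[-1.0, 0.0, 0.001], [0.0, 1.0, 0.0], [-0.001, 0.0, -1.0]]
ft_force: [-0.9, -0.2, 5.0]
finger_gap: 0.0199
gripper_force: 25.0
```

Emit:
send_rows(targets=[0,0,0.05,0,0,0,-1,0,0,0,0,0,0,-1])

```text
clock: 28.98
tcp_pos: [0.4755, 0.1068, 0.0324]
ee_rot: [[-1.0, 0.0, 0.001], [0.0, 1.0, 0.0], [-0.001, 0.0, -1.0]]
ft_force: [-2.8, -0.4, 15.0]
finger_gap: 0.0204
gripper_force: 25.0
```

Seated at 0.0324. I'll release and go to the large round lid.

Emit:
send_rows(targets=[0,0,-0.08,0,0,0,0,0,0,0,0,0,0,0,0,0,0,0,0,0,0,0,0,0,0,0,0,0,0,0,-0.6,0,0,0,0,0,0,-1,0,0,0,0,0,0,-1,0,0,0,0,0,0,-1,0,0,0,0,0,0,-1,0,0,0,0,0,-1,0,0,0,0,0,0,-1,0,0,0,0,0])

```text
clock: 29.9
tcp_pos: [0.4763, 0.058, 0.149]
ee_rot: [[-1.0, -0.004, 0.004], [-0.004, 1.0, 0.001], [-0.004, 0.001, -1.0]]
ft_force: [0.2, -0.7, 0.2]
finger_gap: 0.0465
gripper_force: 0.0
```

Emit:
send_rows(targets=[0,-1,0,0,0,0,0,0,-1,0,0,0,0,0,0,-1,0,0,0,0,0,0,-1,0,0,0,0,0,0,-1,0,0,0,0,0,0,-1,0,0,0,0,0,0,-1,0,0,0,0,0,0,-1,0,0,0,0,0,0,-1,0,0,0,0,0,0,-1,0,0,0,0,0,0,-1,0,0,0,0,0])

```text
clock: 30.82
tcp_pos: [0.4747, -0.2194, 0.1471]
ee_rot: [[-1.0, 0.0, -0.001], [0.0, 1.0, 0.0], [0.001, 0.0, -1.0]]
ft_force: [-0.7, 0.7, 0.1]
finger_gap: 0.0464
gripper_force: 0.0
```

Emit:
send_rows(targets=[-0.1,-1,0,0,0,0,0,-0.1,-1,0,0,0,0,0,-0.1,-1,0,0,0,0,0,0,-1,0,0,0,0,0,0,-1,0,0,0,0,0,0,-1,0,0,0,0,0,0,-1,0,0,0,0,0,0,-1,0,0,0,0,0,0,-0.5,0,0,0,0,0,0,0,0,0,0,0,0,0,0,0,0,0,0,0])

```text
clock: 31.73
tcp_pos: [0.482, -0.4306, 0.1467]
ee_rot: [[-1.0, 0.001, -0.001], [0.001, 1.0, 0.002], [0.001, 0.002, -1.0]]
ft_force: [0.1, 0.7, 0.4]
finger_gap: 0.0465
gripper_force: 0.0
```

```bash
python3 go.py .4854 -.4309 .0595 90
```

```text
t 31.73 tcp [ 0.482  -0.4306  0.1467] yaw 89.9 gap 0.0465 F [0.1 0.7 0.4] -> tool units [-0.14 -0.02  3.49] rz -0.01
```

Emit:
send_rows(targets=[-0.1,0,0.9,0,0,0,0,0,0,0.9,0,0,0,0,0,0,0.9,0,0,0,0,0,0,0.8,0,0,0,0,0,0,0,0,0,0,0,0,0,0,0,0,0,0])

```text
clock: 32.23
tcp_pos: [0.4853, -0.4284, 0.0593]
ee_rot: [[-1.0, -0.002, -0.002], [-0.002, 1.0, 0.003], [0.002, 0.003, -1.0]]
ft_force: [-0.3, 0.1, -0.2]
finger_gap: 0.0463
gripper_force: 0.0
```

```bash
python3 go.py .4854 -.4309 .002 90; python3 snap.py g4; python3 - <<'E'
import meas; meas.run(["g4"],{"Llid":meas.G["Llid"]})
E
```

```text
t 32.23 tcp [ 0.4853 -0.4284  0.0593] yaw 90.1 gap 0.0463 F [-0.3  0.1 -0.2] -> tool units [-0.01 -0.11  2.29] rz 0.02
g4 32.2833 [ 0.486  -0.4297  0.0608] 0.0275
Llid g4 knob z 39.4 n 1298 rect [ 485.8 -431.5] [20.3 20.7] ang 49.7 circ [ 485.7 -431.5] D 21.3 
Llid g4 panel z nan n 19341 rect [nan nan] [nan  0.] ang nan circ [ 489.8 -430.2] D 108.1
  return _methods._mean(a, axis=axis, dtype=dtype,
  ret = ret.dtype.type(ret / rcount)
```

Emit:
send_rows(targets=[0,-0.06,0.8,0,0,0,0,0,0,0.8,0,0,0,0,0,0,0.4,0,0,0,0,0,0,0.27,0,0,0,0,0,0,0,0,0,0,0,0,0,0,0,0,0,0])

```text
clock: 32.78
tcp_pos: [0.4858, -0.4326, 0.0043]
ee_rot: [[-1.0, -0.0, 0.001], [-0.0, 1.0, -0.001], [-0.001, -0.001, -1.0]]
ft_force: [0.5, -0.1, -0.5]
finger_gap: 0.0466
gripper_force: 0.0
```

Emit:
send_rows(targets=[0,0,0,0,0,0,-1,0,0,0,0,0,0,-1,0,0,0,0,0,0,-1,0,0,0,0,0,0,-1,0,0,0,0,0,0,-1,0,0,0,0,0,0,-1])

```text
clock: 33.28
tcp_pos: [0.4853, -0.4323, 0.0039]
ee_rot: [[-1.0, 0.0, 0.0], [0.0, 1.0, -0.0], [-0.0, -0.0, -1.0]]
ft_force: [0.6, 0.4, 2.7]
finger_gap: 0.0205
gripper_force: 25.0
```

Emit:
send_rows(targets=[0,0,-0.4,0,0,0,-1,0,0,-0.8,0,0,0,-1,0,0,-1,0,0,0,-1,0,0,-1,0,0,0,-1,0,0,-1,0,0,0,-1,0,0,-1,0,0,0,-1,0,0,-0.7,0,0,0,-1,0,0,0,0,0,0,-1])

```text
clock: 33.95
tcp_pos: [0.4873, -0.4344, 0.1561]
ee_rot: [[-1.0, 0.0, 0.007], [0.0, 1.0, -0.006], [-0.007, -0.006, -1.0]]
ft_force: [0.3, -0.4, -0.0]
finger_gap: 0.0199
gripper_force: 25.0
```

```bash
python3 go.py .5007 .4215 .15 90; python3 snap.py g5; python3 tilt.py g5 .046
```

```text
t 33.95 tcp [ 0.4873 -0.4344  0.1561] yaw 90.0 gap 0.0199 F [ 0.3 -0.4 -0. ] -> tool units [-5.300e-01  3.424e+01  3.000e-02] rz -0.00
g5 34.0 [ 0.4861 -0.4334  0.1533] 0.061
panel tool-z at centre -12.155458884433434 slopes [0.003 0.004] n 12416 rms 0.6174297866373442
```

Gripped and level. I'll carry it to the large box.

Emit:
send_rows(targets=[0,1,0,0,0,0,-1,0,1,0,0,0,0,-1,0,1,0,0,0,0,-1,0,1,0,0,0,0,-1,0,1,0,0,0,0,-1,0,1,0,0,0,0,-1,0,1,0,0,0,0,-1,0,1,0,0,0,0,-1,0,1,0,0,0,0,-1,0,1,0,0,0,0,-1,0,1,0,0,0,0,-1,0,1,0,0,0,0,-1])

```text
clock: 35.0
tcp_pos: [0.4836, -0.1309, 0.1493]
ee_rot: [[-1.0, 0.0, -0.003], [0.0, 1.0, 0.001], [0.003, 0.001, -1.0]]
ft_force: [-0.1, 0.4, -0.6]
finger_gap: 0.0203
gripper_force: 25.0
```

Emit:
send_rows(targets=[0,1,0,0,0,0,-1,0,1,0,0,0,0,-1,0,1,0,0,0,0,-1,0,1,0,0,0,0,-1,0,1,0,0,0,0,-1,0,1,0,0,0,0,-1,0,1,0,0,0,0,-1,0,1,0,0,0,0,-1,0,1,0,0,0,0,-1,0,1,0,0,0,0,-1,0,1,0,0,0,0,-1,0,1,0,0,0,0,-1])

```text
clock: 36.0
tcp_pos: [0.4837, 0.1683, 0.1492]
ee_rot: [[-1.0, 0.0, -0.003], [0.0, 1.0, -0.001], [0.003, -0.001, -1.0]]
ft_force: [0.3, -0.4, -0.7]
finger_gap: 0.0199
gripper_force: 25.0
```

Emit:
send_rows(targets=[-0.1,1,0,0,0,0,-1,-0.1,1,0,0,0,0,-1,-0.1,1,0,0,0,0,-1,-0.1,1,0,0,0,0,-1,-0.1,1,0,0,0,0,-1,-0.1,1,0,0,0,0,-1,0,1,0,0,0,0,-1,0,1,0,0,0,0,-1,0,1,0,0,0,0,-1,0,1,0,0,0,0,-1,0,0,0,0,0,0,-1,0,0,0,0,0,0,-1])

```text
clock: 37.0
tcp_pos: [0.4982, 0.4186, 0.1484]
ee_rot: [[-1.0, -0.003, -0.004], [-0.003, 1.0, -0.002], [0.004, -0.002, -1.0]]
ft_force: [0.1, -0.6, -0.3]
finger_gap: 0.0199
gripper_force: 25.0
```

```bash
python3 go.py .5007 .4215 .09 90
```

```text
t 37.0 tcp [0.4982 0.4186 0.1484] yaw 90.2 gap 0.0199 F [ 0.1 -0.6 -0.3] -> tool units [-0.11  0.12  2.34] rz 0.03
```

Emit:
send_rows(targets=[-0.08,0.1,0.6,0,0,0,-1,0,0,0.8,0,0,0,-1,0,0,0.6,0,0,0,-1,0,0,0.3,0,0,0,-1,0,0,0,0,0,0,-1,0,0,0,0,0,0,-1,0,0,0,0,0,0,-1])

```text
clock: 37.58
tcp_pos: [0.503, 0.42, 0.0942]
ee_rot: [[-1.0, 0.001, 0.001], [0.001, 1.0, 0.001], [-0.001, 0.001, -1.0]]
ft_force: [-0.2, -0.7, -0.1]
finger_gap: 0.0205
gripper_force: 25.0
```

```bash
python3 go.py .5007 .4215 .041 90
```

```text
t 37.58 tcp [0.503  0.42   0.0942] yaw 90.0 gap 0.0205 F [-0.2 -0.7 -0.1] -> tool units [0.09 0.06 2.13] rz -0.01
```

Emit:
send_rows(targets=[0.06,0.04,0.6,0,0,0,-1,0,0,0.6,0,0,0,-1,0,0,0.4,0,0,0,-1,0,0,0.25,0,0,0,-1,0,0,0.15,0,0,0,-1,0,0,0.06,0,0,0,-1,0,0,0,0,0,0,-1,0,0,0,0,0,0,-1])

```text
clock: 38.25
tcp_pos: [0.5011, 0.4216, 0.0425]
ee_rot: [[-1.0, 0.0, 0.001], [0.0, 1.0, 0.001], [-0.001, 0.001, -1.0]]
ft_force: [0.2, 0.2, -1.0]
finger_gap: 0.0201
gripper_force: 25.0
```

Emit:
send_rows(targets=[0,0,0.05,0,0,0,-1,0,0,0,0,0,0,-1])

```text
clock: 38.42
tcp_pos: [0.5009, 0.4214, 0.041]
ee_rot: [[-1.0, 0.0, 0.001], [0.0, 1.0, 0.001], [-0.001, 0.001, -1.0]]
ft_force: [-0.6, -1.3, -0.5]
finger_gap: 0.0203
gripper_force: 25.0
```

Emit:
send_rows(targets=[0,0,0.05,0,0,0,-1,0,0,0,0,0,0,-1])

```text
clock: 38.58
tcp_pos: [0.5009, 0.4213, 0.0408]
ee_rot: [[-1.0, 0.0, 0.001], [0.0, 1.0, 0.0], [-0.001, 0.0, -1.0]]
ft_force: [-0.7, -1.7, 5.5]
finger_gap: 0.0201
gripper_force: 25.0
```

Emit:
send_rows(targets=[0,0,0.03,0,0,0,-1,0,0,0,0,0,0,-1])

```text
clock: 38.75
tcp_pos: [0.501, 0.4213, 0.0408]
ee_rot: [[-1.0, 0.0, 0.001], [0.0, 1.0, 0.001], [-0.001, 0.001, -1.0]]
ft_force: [-2.1, -2.4, 8.2]
finger_gap: 0.0201
gripper_force: 25.0
```

Seated at 0.0408. I'll release, lift and check all four from wrist views.

Emit:
send_rows(targets=[0,0,-0.05,0,0,0,0,0,0,0,0,0,0,0,0,0,0,0,0,0,0,0,0,0,0,0,0,0,0,0,-0.5,0,0,0,0,0,0,-1,0,0,0,0,0,0,-1,0,0,0,0,0,0,-1,0,0,0,0,0,0,-1,0,0,0,0,0,0,-1,0,0,0,0,0,0,-1,0,0,0,0])

```text
clock: 39.67
tcp_pos: [0.5006, 0.4211, 0.2045]
ee_rot: [[-1.0, 0.0, 0.001], [0.0, 1.0, 0.0], [-0.001, 0.0, -1.0]]
ft_force: [0.5, 0.2, -0.0]
finger_gap: 0.0465
gripper_force: 0.0
```

Emit:
send_rows(targets=[0,-1,0,0,0,0,0,0,-1,0,0,0,0,0,0,-1,0,0,0,0,0,0,-1,0,0,0,0,0,0,-1,0,0,0,0,0,0,-1,0,0,0,0,0,0,0,0,0,0,0,0,0,0,0,0,0,0,0])

```text
clock: 40.33
tcp_pos: [0.5014, 0.2695, 0.2034]
ee_rot: [[-1.0, 0.004, 0.001], [0.004, 1.0, 0.0], [-0.001, 0.0, -1.0]]
ft_force: [0.3, -0.2, -0.9]
finger_gap: 0.0464
gripper_force: 0.0
```

```bash
python3 snap.py v1
```

```text
v1 40.3833 [0.5009 0.2715 0.2032] 0.0293
```

Emit:
send_rows(targets=[-0.7,-1,-0.2,0,0,0,0,-0.7,-1,-0.2,0,0,0,0,-0.7,-1,-0.2,0,0,0,0,-0.7,-1,-0.2,0,0,0,0,-0.7,-1,-0.2,0,0,0,0,-0.7,-1,-0.2,0,0,0,0,-0.7,-1,-0.2,0,0,0,0,-0.7,-1,-0.2,0,0,0,0,-0.7,-1,-0.2,0,0,0,0,-0.7,-1,-0.2,0,0,0,0,-0.7,-1,-0.2,0,0,0,0,0,0,0,0,0,0,0])

```text
clock: 41.38
tcp_pos: [0.6964, -0.0106, 0.2574]
ee_rot: [[-1.0, 0.007, 0.003], [0.007, 1.0, -0.006], [-0.003, -0.006, -1.0]]
ft_force: [0.2, -0.9, 0.5]
finger_gap: 0.0462
gripper_force: 0.0
```

Emit:
send_rows(targets=[0,0,0,0,0,0,0,0,0,0,0,0,0,0])

```text
clock: 41.55
tcp_pos: [0.6931, -0.001, 0.2569]
ee_rot: [[-1.0, -0.003, -0.001], [-0.003, 1.0, 0.002], [0.001, 0.002, -1.0]]
ft_force: [-0.2, 0.6, -0.1]
finger_gap: 0.0465
gripper_force: 0.0
```

```bash
python3 snap.py v2; cat > fin.py <<'E'
import pickle; from h import *; from cell import cams
np.set_printoptions(precision=1,suppress=True)
B={"L":(.5007,.4215,.037,.050),"S":(.4747,.1063,.030,.035),"Q":(.6438,-.1552,.034,.044),"O":(.6457,.1624,.032,.034)}
for n in("v1","v2"):
    c,p,d=pickle.load(open(f"pics/{n}.pkl","rb")); P=cloud(c,d)
    for k,(x,y,h,rad) in B.items():
        u,v=project(c,[x,y,h+.04])[0]
        if not(20<u<620 and 20<v<330): continue
        near=np.hypot(P[...,0]-x,P[...,1]-y)
        q=P[(near<.03)&(P[...,2]>h+.026)&(P[...,2]<h+.05)]
        w=P[(near<rad-.002)&(near>.02)&(abs(P[...,2]-h-.014)<.008)]
        A=np.c_[w[:,:2]-[x,y],np.ones(len(w))]; s=np.linalg.lstsq(A,w[:,2],rcond=None)[0]
        rc=cv2.minAreaRect((q[:,:2]*1000).astype(np.float32))
        print(n,k,"knob-box",np.array(rc[0])-[x*1000,y*1000],"knob top-lid origin exp %.0f"%((h+.04)*1000),"got %.1f"%(np.percentile(q[:,2],80)*1000),"panel z-exp %.1f mm"%((s[2]-h-.014)*1000),"slope %.3f %.3f"%tuple(s[:2]),"ang %.0f"%rc[2])
p,d=cams.grab_frame("top"); cv2.imwrite("pics/top1.png",p[:,:,::-1])
E
python3 fin.py; python3 -c "
import cv2,numpy as np
a=cv2.imread('pics/v1.png');b=cv2.imread('pics/v2.png');t=cv2.imread('pics/top1.png')[150:350,50:650]
cv2.imwrite('pics/m3.png',np.vstack([np.hstack([cv2.resize(i,(400,300)) for i in(a,b)]),cv2.resize(t,(800,267))]))"
```

```text
v2 41.6 [ 6.928e-01 -5.000e-04  2.570e-01] 0.0083
v1 L knob-box [ 0.1 -1.4] knob top-lid origin exp 77 got 76.3 panel z-exp -0.6 mm slope 0.002 0.001 ang 30
v1 S knob-box [-0.3  0.2] knob top-lid origin exp 70 got 69.1 panel z-exp -0.9 mm slope -0.002 0.001 ang 88
v2 Q knob-box [ 0.7 -1.2] knob top-lid origin exp 74 got 73.6 panel z-exp -0.8 mm slope 0.000 -0.000 ang 45
v2 O knob-box [ 1.1 -0.5] knob top-lid origin exp 72 got 71.7 panel z-exp -0.6 mm slope -0.003 0.002 ang 15
```

View pics/m3.png

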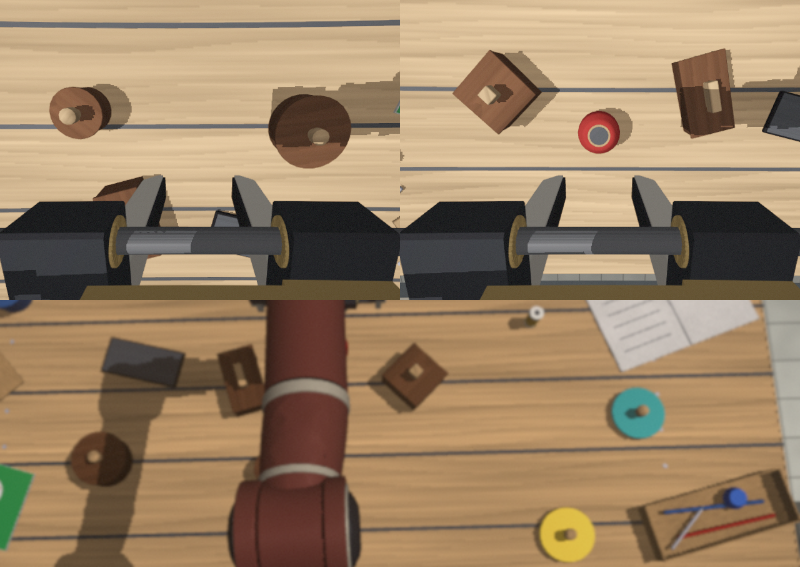

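The picture shows all four boxes closed: small (76,112), large (310,130), square (497,92) and oblong (703,93). Each lid is centred within 1.5 mm of where its box was measured, at the seated height within 1 mm, and level. The phone, ball and look-alikes are where they were.

```bash
python3 -c "
from cell import ticket
print(ticket.hand_in())"
```

```text
the job is handed in; nothing more can be done
None
```

All four lids are on their own boxes and the job is handed in at about 42 s of robot time. My last views showed each lid level, seated to within 1 mm and centred to within 1.5 mm, with the phone, the ball of thread and the look-alikes left alone; the hand-in gave no verdict.

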